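# Loom weights under raking light

### The job

Get the loom weights ready for their raking-light record: stand every weight that is out on the table, upright and fully home, in the foam nest cut to its shape and size, and lean the lamp's light frame over towards the nests to 35 degrees from upright, so that it stays there. Set the dimmer by feel: first turn the knob all the way back to its stop, then forward (clockwise) exactly five clicks. Leave the other things on the table where they are.

Things in the scene. Friction and masses are not known exactly. Their poses are not given: they have to be found in the camera images.
- big_round_mid (a point): round loom weight of the larger size: upright cylinder, diameter 54 mm, 44 mm tall, fired clay, 0.08 to 0.23 kg, the same colour as the others, a small dark string hole in its top; it stands on the table. Point: its centre, half-way up (22 mm above its underside); z up. May be absent (None); also None while held.
- small_round_mid (a point): round loom weight of the smaller size: upright cylinder, diameter 38 mm, 44 mm tall, fired clay, 0.08 to 0.23 kg, the same colour as the others, a small dark string hole in its top; it stands on the table. Point: its centre, half-way up (22 mm above its underside); z up. May be absent (None); also None while held.
- square_mid (a point): square loom weight: 42 x 42 mm in plan, 44 mm tall, fired clay, 0.08 to 0.23 kg, the same colour as the others, a small dark string hole in its top; it stands on the table. Point: its centre, half-way up (22 mm above its underside); z up. May be absent (None); also None while held.
- oblong_mid (a point): oblong loom weight: 64 mm along its own x, 32 mm along its own y, 44 mm tall, fired clay, 0.08 to 0.23 kg, the same colour as the others, a small dark string hole in its top; it stands on the table. Point: its centre, half-way up (22 mm above its underside); z up. May be absent (None); also None while held.
- tapered_mid (a point): tapered loom weight: a trapezium in plan, its two parallel faces lie across its own y, 34 mm apart; the face at y = -17 mm is 60 mm long (along x), the face at y = +17 mm is 36 mm long, 44 mm tall, fired clay, 0.08 to 0.23 kg, the same colour as the others, a small dark string hole in its top; it stands on the table. Point: its centre, half-way up (22 mm above its underside); z up. May be absent (None); also None while held.
- nest_big_round_floor (a point): fixed white foam nest block, 76 x 76 x 20 mm, on the blue sheet; its pocket is round, diameter 58 mm, 12 mm deep, floor lined grey. Point: centre of the pocket's floor (the rim is 12 mm above it); axes along the block's sides, z up. Holds the big round weight, with 2 mm to spare on every side; a seated weight stands 32 mm above the rim.
- nest_small_round_floor (a point): fixed white foam nest block, 76 x 76 x 20 mm, on the blue sheet; its pocket is round, diameter 42 mm, 12 mm deep, floor lined grey. Point: centre of the pocket's floor (the rim is 12 mm above it); axes along the block's sides, z up. Holds the small round weight, with 2 mm to spare on every side; a seated weight stands 32 mm above the rim.
- nest_square_floor (a point): fixed white foam nest block, 76 x 76 x 20 mm, on the blue sheet; its pocket is square, 46 x 46 mm, 12 mm deep, floor lined grey. Point: centre of the pocket's floor (the rim is 12 mm above it); axes along the block's sides, z up. Holds the square weight, with 2 mm to spare on every side; a seated weight stands 32 mm above the rim.
- nest_oblong_floor (a point): fixed white foam nest block, 76 x 76 x 20 mm, on the blue sheet; its pocket is oblong, 68 mm along its own x, 36 mm along its own y, 12 mm deep, floor lined grey. Point: centre of the pocket's floor (the rim is 12 mm above it); axes along the block's sides, z up. Holds the oblong weight, with 2 mm to spare on every side; a seated weight stands 32 mm above the rim.
- nest_tapered_floor (a point): fixed white foam nest block, 76 x 76 x 20 mm, on the blue sheet; its pocket is a trapezium that matches the tapered weight with 2 mm to spare on every side, turned as the weight is when their axes agree (long side at -y), 12 mm deep, floor lined grey. Point: centre of the pocket's floor (the rim is 12 mm above it); axes along the block's sides, z up. Holds the tapered weight, with 2 mm to spare on every side; a seated weight stands 32 mm above the rim.
- lamp: fixed foot of the raking-light lamp: a grey box 340 (own x) x 110 (own y) x 40 mm high, on the table. Origin: centre of its underside. The dimmer knob stands on its -x end, the light frame on its +x part; +y is the side towards the nests.
- lamp_hinge (a point): middle of the frame's hinge axis, on the lamp foot, 55 mm above the table; the axis runs along the foot's own x; axes as the foot's
- lamp_tube (a point): middle of the white light tube, diameter 24 mm, 136 mm long along the foot's own x, carried by two flat arms 120 mm apart (each 6 x 14 mm) 170 mm from the hinge axis; arms join the tube from the hinge's side, so the tube's middle can be taken from above
- lamp_frame (a joint): lean of the light frame, rad: 0 = tube straight above the hinge, positive = leaning to the foot's +y side, towards the nests (0.611 = 35 degrees); travel -0.3 to 1.4. Friction hinge: it stays where it is left and takes about 4 to 6 N at the tube to move
- dimmer_grip (a point): dimmer knob, black, on a vertical axis 125 mm towards -x of the foot's middle: a bar grip 46 mm long, 14 mm thick, 34 mm high, top at 81 mm above the table, on a disc of 48 mm diameter whose top is 49 mm above the table. Point: on the axis, 71 mm above the table, in the bar; its x axis runs along the bar and turns with it; a white line on the bar's top, at its own -x end, is the pointer
- dimmer (a joint): turn of the dimmer knob, rad: 0 = fully back at its stop (dimmest; pointer at the long tick, bar along the foot's x), grows clockwise seen from above; click-stops every 30 degrees (0.5236 rad), nine clicks of travel; each click takes about 0.2 N m and the knob falls into the nearest click when let go
- tape_roll: paper tape roll, lying flat, outer diameter 72 mm, 24 mm high; a bystander, to be left where it is. Origin: under its middle
- dish: white ceramic dish, diameter 72 mm, 30 mm high; a bystander, to be left where it is. Origin: under its middle
- folder: flat white bone folder (creasing tool), 120 x 20 x 6 mm, lying; a bystander, to be left where it is. Origin: under its middle
- jar: jar, diameter 60 mm, 75 mm high; a bystander, to be left where it is. Origin: under its middle
- foam_block: white foam off-cut, 50 x 30 x 24 mm; a bystander, to be left where it is. Origin: under its middle
- foam_wedge: white foam off-cut, 34 x 34 x 28 mm; a bystander, to be left where it is. Origin: under its middle
- label_stack: stack of paper labels, 70 x 45 x 12 mm; a bystander, to be left where it is. Origin: under its middle
Mind the look-alikes: they are no part of the job. What is shaped like the part that bears small_round_mid but turquoise or yellow is not meant.

How it is judged:
On the way, in this order (a step that is already met when the one before it is completed fails the run):
1. the dimmer is turned back to its stop (value of joint dimmer below 0.12 rad), for 0.1 s.
2. the dimmer stands five clicks forward of its stop (value of joint dimmer between 2.46799 and 2.76799 rad), for 0.2 s.
At the end, for the whole second after the job is handed in: Each weight present stands in its own nest (centre within 6 mm, underside within 3.5 mm of the pocket floor, tilt under 0.08 rad); the frame leans 35 degrees to the nests (4.3 either way); the dimmer, after being at its stop, is in its fifth click (within 0.15 rad) (all of step 2 and horizontal distance between big_round_mid and nest_big_round_floor below 0.006 m and z of big_round_mid in the frame of nest_big_round_floor between 0.017 and 0.0255 m and angle between each of big_round_mid, small_round_mid, square_mid, oblong_mid, tapered_mid's own z axis and vertical below 0.08 rad and horizontal distance between small_round_mid and nest_small_round_floor below 0.006 m and z of small_round_mid in the frame of nest_small_round_floor between 0.017 and 0.0255 m and horizontal distance between square_mid and nest_square_floor below 0.006 m and z of square_mid in the frame of nest_square_floor between 0.017 and 0.0255 m and horizontal distance between oblong_mid and nest_oblong_floor below 0.006 m and z of oblong_mid in the frame of nest_oblong_floor between 0.017 and 0.0255 m and horizontal distance between tapered_mid and nest_tapered_floor below 0.006 m and z of tapered_mid in the frame of nest_tapered_floor between 0.017 and 0.0255 m and value of joint lamp_frame between 0.536 and 0.686 rad); the robot touches nothing.
It fails at once if a bystander is moved by more than 5 cm (distance of any of tape_roll, dish, folder, jar, foam_block, foam_wedge, label_stack from where it was at the start of the episode above 0.05 m).
Of big_round, small_round, square, oblong, tapered only 3 to 5 are there at a start; the rules pass over those that are not, and their reading is None.
At some moment in a run one of big_round, small_round, square, oblong, tapered may be knocked a few centimetres aside while the robot is not near it.
Once in a run the grip may slacken for a moment while it holds something.
It also fails if it takes over 210 s, if anything falls off the work surface, if the arm or the gripper's body presses on something with over 40 N, if the wrist force passes 120 N, or if a joint passes its speed limit or range.

### The arm

A 6-joint arm with a two-finger parallel gripper is mounted at the origin on the work surface. World frame = base frame: x ahead of the robot, y to its left, z up, the work surface at z = 0. Lengths are in m, angles in rad, forces in N, time in s.
With the tool pointing down it reaches from about 0.325 to 0.875 m from the base axis. Payload 4.4 kg.
Tool frame: the origin (TCP) lies between the finger pads; the fingertips stand 11 mm ahead of it and the grasp point (between the pads) lies 8 mm behind it; z points along the fingers, y is the line along which they close (so a half turn about z gives the same grasp; the last joint's range is limited). The gripper opens to 85 mm and grips with 20 to 120 N. Pads are 22 mm wide; open, the fingers measure 114 mm over their backs; the gripper's body (76 mm by 85 mm) begins 54 mm behind the grasp point. The pads swing forward as they close: fully open they stand 13 mm farther back than shut.
Start: joints at [1.062, 0.207, 1.542, -0, 1.393, -0.15], TCP at [0.201, 0.539, 0.242] pointing down, gripper open.
Joint ranges: [-2.73, 2.73], [-0.86, 2.22], [0.23, 2.46], [-1.11, 4.25], [0.08, 2.63], [-2.82, 2.82]. Speed limits (rad/s): [2.79, 2.79, 3.14, 3.14, 3.14, 3.14].

### API

Orientations are given as a unit quaternion [x, y, z, w].
In Python, from workcell import observe, camera, sign_off gives the robot as it stands.
- The arm moves only by the shell command python3 -m pendant 'ROWS' [FORCE]. ROWS is JSON, a list that holds one entry, the list of rows, each a list of 5 numbers: the closure, from 0 (fully open) to 1 (shut), then the shift along the tool's x, y, z in mm, then the turn about the tool's z in rad. In form: [[[hand, x, y, z, spin], ...]]. A call has 1 to 12 rows; each row is the pose to reach, as a shift and turn from the pose commanded when the call began, along the tool's axes at that moment; what a row does not reach only later rows make up. A row lasts 1/8 s, in which the tool goes at most 62.5 mm and 10.7 degrees, less where a joint would pass 70% of its speed; a pose out of reach is approached as far as the arm can. A call with a gripper value outside its range is refused whole. The fingers move at their own pace and stop on an object; FORCE is the grip in N (left out, the last holds). Time passes only in rows, so rows that repeat a pose let the fingers close. It gives the time, the measured TCP pose, the force, the opening and the grip force at its end, in the units of the state.
- observe(): the state, without advancing time (a new reading comes with each control period).
- camera(name): name is "side" or "top"; returns a dict with "color" (400x640x3 uint8, red, green, blue), "fov_y" (degrees; the focal length in pixels is half the picture's height over the tangent of half this angle, whatever the lens; pixels are square), "cx", "cy" (the principal point, pixels), "rvec" (rotation vector, rad) and "tvec" (3), from world to camera coordinates, as OpenCV has them. Camera axes: x right, y down, z forward; pixel columns grow to the right and rows downward; lengths in m; the calibration is good to about 2 mm. A picture is of the moment at which its call begins. There is no depth.
- sign_off(): hands the job in; it is judged then, once.
The state is a dict: "time": time; "joint_positions": joint angles; "joint_vel": joint speeds; "effort": joint torques, N m; "ee_pos": TCP position; "tcp_rot": TCP orientation; "force": force on the tool from outside, world axes, zero at the start; "ft_torque": the same for the moment, N m; "gripper_width": finger opening in m; "grasp_force": force on a finger pad.
Only numpy, scipy, OpenCV 4.12 (cv2) and the standard library are available. Lean on these libraries where they do the work, as an engineer would, in place of code of your own. Each camera call takes 0.05 s, during which the arm holds its last target. There are 200 camera calls.

## Working session

There is one attempt and no reset: what is moved stays moved. The work goes in short steps, Python scripts to look and compute and a shell command to move; the robot and the scene stay as the last step left them, time stands still between calls to the robot, and variables do not carry over. Pictures are saved under pics/ and viewed, at most 14 in all, crops included, and the job is handed in when it is done.

```bash
ls; mkdir -p pics; python3 - <<'E'
from workcell import observe,camera
import cv2,pickle
s=observe();print(s)
for n in("top","side"):
    c=camera(n);print({k:v for k,v in c.items() if k!="color"})
    cv2.imwrite(f"pics/{n}0.png",c["color"][:,:,::-1])
    pickle.dump(c,open(f"{n}0.pkl","wb"))
E
```

```text
pics
{'time': 0.0, 'joint_positions': array([ 1.06247877e+00,  2.07390462e-01,  1.54299282e+00, -8.91546037e-06,
        1.39350367e+00, -1.50515441e-01]), 'joint_vel': array([-5.99268373e-04, -1.48402756e-04, -9.54260703e-05, -2.09369832e-03,
       -1.77240767e-03,  5.17720019e-04]), 'effort': array([ 1.40704225e-03, -3.83038974e+01, -2.91592276e+01, -1.89285802e-04,
        1.07213456e-02,  3.17139424e-06]), 'ee_pos': array([0.20102707, 0.53791461, 0.24112408]), 'tcp_rot': array([ 1.77947380e-01,  9.84039336e-01, -1.08688720e-03, -3.66941193e-04]), 'force': array([ 0.67495042, -0.70585155,  0.07281049]), 'ft_torque': array([-0.07165543,  0.00204181, -0.02036823]), 'grasp_force': 0.0, 'gripper_width': 0.08563770467106159}
{'fov_y': 49.01745623234719, 'cx': 313.07527960412983, 'cy': 195.23120305296854, 'rvec': array([ 2.15565768, -2.02939058,  0.23291127]), 'tvec': array([0.02377582, 0.50532801, 1.22606632])}
{'fov_y': 45.71126441215204, 'cx': 323.6522733668189, 'cy': 199.92187658445386, 'rvec': array([ 0.28635403, -2.8496693 ,  1.0733463 ]), 'tvec': array([0.49022101, 0.14001039, 1.21940635])}
```

View pics/top0.png

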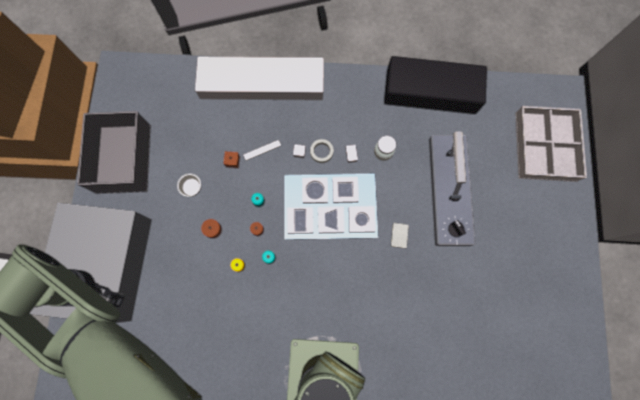

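View pics/side0.png

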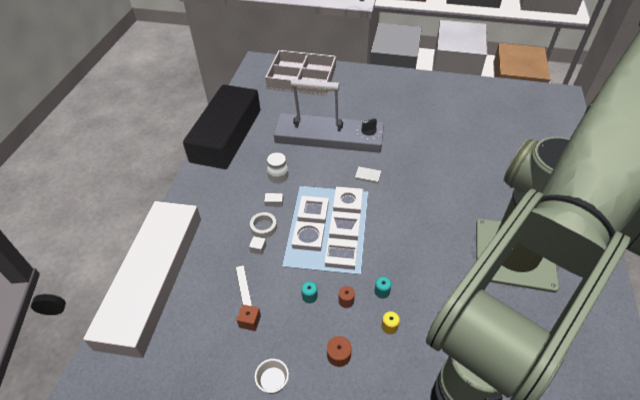

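The top view shows three clay-coloured weights: a square at (231,159), a big round at (211,229) and a small round at (257,229). The turquoise pieces at (258,199) and (268,257) and the yellow one at (237,265) are look-alikes. The five nests are around (330,205), the lamp is at (453,190) and the knob at (457,228). The side view agrees, with the arm hiding its right side.

```bash
cat > h.py <<'E'
import numpy as np,cv2,pickle
from workcell import observe,camera
def K(c):
    f=200/np.tan(np.radians(c["fov_y"]/2));return np.array([[f,0,c["cx"]],[0,f,c["cy"]],[0,0,1]])
def ray(c,uv):
    R=cv2.Rodrigues(c["rvec"])[0];d=R.T@np.linalg.inv(K(c))@[uv[0],uv[1],1];return -R.T@c["tvec"],d
def plane(c,uv,z):
    o,d=ray(c,uv);return o+d*(z-o[2])/d[2]
def tri(c1,u1,c2,u2):
    P=[K(c)@np.c_[cv2.Rodrigues(c["rvec"])[0],c["tvec"]] for c in(c1,c2)]
    X=cv2.triangulatePoints(P[0],P[1],np.float64(u1).reshape(2,1),np.float64(u2).reshape(2,1));return (X[:3]/X[3]).ravel()
def proj(c,p): return cv2.projectPoints(np.float64(p).reshape(-1,1,3),c["rvec"],c["tvec"],K(c),None)[0].reshape(-1,2)
def blobs(m,lo,hi):
    n,l,s,ce=cv2.connectedComponentsWithStats(m.astype(np.uint8));return [(ce[i],s[i,4],l==i) for i in range(1,n) if lo<s[i,4]<hi]
def clay(c):
    h=cv2.cvtColor(c["color"],cv2.COLOR_RGB2HSV);m=((h[...,0]<14)|(h[...,0]>172))&(h[...,1]>110)&(h[...,2]>30)
    return cv2.morphologyEx(m.astype(np.uint8),cv2.MORPH_CLOSE,np.ones((5,5)))
def load(i): return [pickle.load(open(f"{n}{i}.pkl","rb")) for n in("top","side")]
def snap(i):
    r=[]
    for n in("top","side"):
        c=camera(n);pickle.dump(c,open(f"{n}{i}.pkl","wb"));r.append(c)
    return r
def crop(c,x,y,w,h,s): return cv2.resize(c["color"][y:y+h,x:x+w,::-1],None,fx=s,fy=s,interpolation=cv2.INTER_CUBIC)
E
python3 - <<'E'
from h import *
t,s=load(0)
for n,c in(("top",t),("side",s)):
    for ce,a,m in blobs(clay(c),60,900): print(n,ce.round(1),a,plane(c,ce,.022).round(4))
    h=cv2.cvtColor(c["color"],cv2.COLOR_RGB2HSV)
    w=(h[...,1]<25)&(h[...,2]>150)
    for ce,a,m in blobs(w,150,1500): print(" white",n,ce.round(1),a,plane(c,ce,.01).round(4))
cv2.imwrite("pics/c1.png",np.vstack([crop(t,190,135,200,145,4)]))
cv2.imwrite("pics/c2.png",np.hstack([crop(t,420,120,65,130,4),crop(s,265,70,130,130,4)]))
E
```

```text
top [231.  158.7] 199 [0.6119 0.314  0.022 ]
top [ 36.3 170.7] 764 [0.538  0.9062 0.022 ]
top [210.8 228.1] 271 [0.3935 0.3516 0.022 ]
top [256.3 228.3] 126 [0.401  0.2167 0.022 ]
 white top [459.8 156.6] 440 [ 0.6649 -0.3922  0.01  ]
 white top [385.8 144.9] 305 [ 0.6897 -0.1621  0.01  ]
 white top [321.4 149.5] 221 [0.6624 0.038  0.01  ]
 white top [261.6 149.4] 264 [0.6517 0.2246 0.01  ]
 white top [351.3 152.2] 165 [ 0.6592 -0.0555  0.01  ]
 white top [189.4 185.2] 370 [0.5233 0.4354 0.01  ]
 white top [399.5 234.9] 376 [ 0.4089 -0.2092  0.01  ]
 white top [ 54.9 310.9] 321 [0.1295 0.7745 0.01  ]
side [507.6  55.8] 246 [-0.0183 -0.9113  0.022 ]
side [534.3  58.3] 188 [-0.1148 -0.9121  0.022 ]
side [346.1 296.2] 256 [0.4012 0.2173 0.022 ]
side [248.2 317. ] 426 [0.6118 0.3144 0.022 ]
side [338.6 350.7] 578 [0.394  0.3525 0.022 ]
 white side [307.3  74.3] 810 [ 0.7013 -0.6701  0.01  ]
 white side [556.8  72.2] 304 [-0.1927 -0.8526  0.01  ]
 white side [275.9 158.5] 212 [ 0.6946 -0.2164  0.01  ]
 white side [367.6 173.4] 288 [ 0.4106 -0.2067  0.01  ]
 white side [347.8 197.4] 526 [ 0.452  -0.1017  0.01  ]
 white side [273. 197.] 163 [ 0.6604 -0.0624  0.01  ]
 white side [312.9 207.2] 479 [ 0.5409 -0.047   0.01  ]
 white side [344.4 223.5] 508 [ 0.4448 -0.007   0.01  ]
 white side [262.4 222.2] 268 [0.6637 0.0317 0.01  ]
 white side [308.1 233.5] 497 [0.5333 0.045  0.01  ]
 white side [256.6 242.2] 154 [0.6594 0.099  0.01  ]
 white side [341.1 251.3] 562 [0.4374 0.0843 0.01  ]
 white side [243.3 285. ] 356 [0.6531 0.2292 0.01  ]
 white side [271.9 376.7] 757 [0.5233 0.4318 0.01  ]
```

View pics/c1.png

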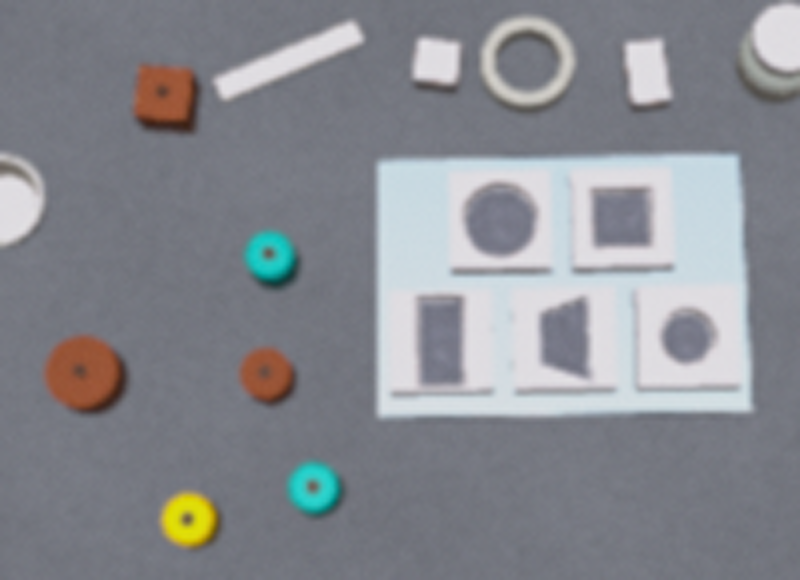

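View pics/c2.png

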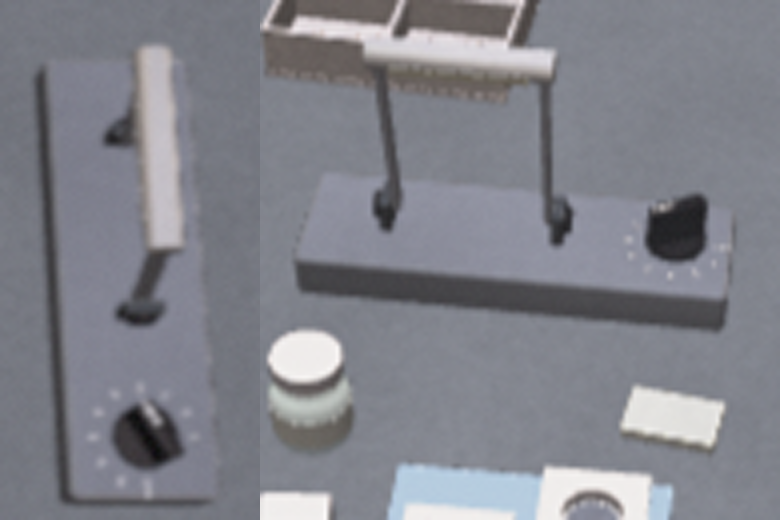

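The enlarged crops confirm three clay weights: square (231,159), big round (211,229) and small round (257,229). The turquoise and yellow ones are decoys. The top row of nests is round 58 at (315,190) and square (345,190). The bottom row is oblong (300,220), tapered (331,220) and small round (362,219). The tube runs from (458,132) to (461,182), and the knob pointer points up-left at about (457,223), away from the long tick at (457,242).

```bash
python3 - <<'E'
from h import *
t,s=load(0)
for n,c,hi in(("t",t,(280,165,385,245)),("s",s,(285,180,372,275))):
    h=cv2.cvtColor(c["color"],cv2.COLOR_RGB2HSV)
    w=((h[...,1]<25)&(h[...,2]>(150 if n=="s" else 150))).astype(np.uint8)
    x0,y0,x1,y1=hi;z=np.zeros_like(w);z[y0:y1,x0:x1]=w[y0:y1,x0:x1]
    for ct in cv2.findContours(z,cv2.RETR_EXTERNAL,cv2.CHAIN_APPROX_NONE)[0]:
        if cv2.contourArea(ct)<150: continue
        m=cv2.moments(ct);ce=(m["m10"]/m["m00"],m["m01"]/m["m00"])
        P=np.array([plane(c,u,.02)[:2] for u in ct[:,0]],np.float32)
        r=cv2.minAreaRect(P)
        print(n,np.round(ce,1),m["m00"],plane(c,ce,.01).round(4),"rect",np.round(r[0],4),np.round(r[1],3),round(r[2],1))
# square weight orientation
for ce,a,m in blobs(clay(s),400,500):
    ct=cv2.findContours(m.astype(np.uint8),0,1)[0][0]
    print("sq hull side",ct[:,0].tolist())
g=t["color"].astype(int)
for ce,a,m in blobs(clay(t),180,220):
    print(cv2.minAreaRect(np.array([plane(t,u,.044)[:2] for u in cv2.findContours(m.astype(np.uint8),0,1)[0][0][:,0]],np.float32)))
# foot top corners from side
for u in((279.5,113.75),(383.25,123),(274.25,135.5),(380.75,145)): print("foot",plane(s,u,.04).round(3))
for u in((431,136),(460,136)): print("footT",plane(t,u,.04).round(3))
a=tri(t,(458,132),s,(291.8,82));b=tri(t,(460.8,181.8),s,(338.3,86.3));print("tube",a.round(3),b.round(3))
v=cv2.cvtColor(t["color"],cv2.COLOR_RGB2GRAY)[215:245,442:472]
for r in v[::1]: print(' '.join('%3d'%x for x in r))
E
```

```text
t [327.7 210.6] 4617.0 [0.4695 0.0082 0.01  ] rect [0.4791 0.0016] [0.192 0.278] 4.6
s [341.1 251.3] 735.5 [0.4372 0.0844 0.01  ] rect [0.4364 0.0901] [0.077 0.08 ] 4.3
s [308.1 233.7] 668.0 [0.5333 0.0454 0.01  ] rect [0.5315 0.0519] [0.078 0.079] 4.3
s [344.6 223.2] 626.0 [ 0.4446 -0.0081  0.01  ] rect [ 0.4436 -0.0012] [0.078 0.079] 4.4
s [313.  207.2] 580.0 [ 0.5405 -0.0472  0.01  ] rect [ 0.5386 -0.0401] [0.079 0.08 ] 4.5
s [347.8 197.4] 558.5 [ 0.452  -0.1016  0.01  ] rect [ 0.4502 -0.0939] [0.08  0.081] 4.9
sq hull side [[242, 305], [242, 306], [241, 307], [241, 308], [241, 309], [240, 310], [240, 311], [240, 312], [239, 313], [239, 314], [238, 315], [238, 316], [238, 317], [237, 318], [237, 319], [237, 320], [238, 321], [238, 322], [239, 323], [239, 324], [239, 325], [240, 326], [241, 326], [242, 327], [243, 327], [244, 327], [245, 327], [246, 327], [247, 328], [248, 328], [249, 328], [250, 328], [251, 329], [252, 329], [253, 329], [254, 329], [255, 328], [255, 327], [255, 326], [256, 325], [256, 324], [256, 323], [257, 322], [257, 321], [257, 320], [258, 319], [258, 318], [2
[... 3525 characters left out ...]
 129 133 149 156 144 133 131 130 136 142 141 132 129 130 130 130 131 129 131 130 131 128 128 129 128
133 131 131 131 129 131 135 156 164 145 132 130 130 142 157 153 136 129 129 130 130 129 130 130 131 130 129 129 128 127
131 131 131 132 130 129 135 147 152 139 132 129 133 140 158 158 137 131 128 130 130 128 130 129 130 131 127 128 129 128
133 131 129 128 129 129 130 133 135 132 131 132 130 136 156 160 137 129 129 129 131 130 128 128 129 129 129 129 126 128
129 127 126 126 125 126 127 127 128 127 128 127 127 132 155 158 135 125 125 127 126 127 126 124 124 124 126 125 125 125
108 109 109 107 107 107 108 108 108 109 110 111 111 114 131 133 115 109 108 111 109 110 110 108 109 109 108 109 110 110
```

```bash
cat >> h.py <<'E'
from scipy.spatial.transform import Rotation as Ro
def go(*targets):
    "targets (x,y,z,A deg of tool y axis): print shift mm, spin"
    s=observe();R=Ro.from_quat(s["tcp_rot"]).as_matrix();A0=np.degrees(np.arctan2(R[1,1],R[0,1]))
    print("at",s["ee_pos"].round(4),"A",A0.round(2),"j1,j6",np.degrees(s["joint_positions"][[0,5]]).round(1),"tilt",R[:2,2].round(4),"F",s["force"].round(1),"w",round(s["gripper_width"],4),"t",s["time"])
    for p in targets: print(p,"->",(R.T@(np.array(p[:3])-s["ee_pos"])*1000).round(1),"spin",np.radians((A0-p[3]+180)%360-180).round(3),"(A-180:",np.radians((A0-p[3])%360-180).round(3),")")
E
python3 - <<'E'
from h import *
t,s=load(0)
a,b=plane(t,(442+13.5,215+5.5),.081),plane(t,(442+17.2,215+10.5),.081)
print(a,b,np.degrees(np.arctan2(*(a-b)[[1,0]])))
print(plane(t,(442+14.5,215+26),.041),proj(t,[[.431,-.355,.081],[.431,-.355,.049]])-[442,215])
# disc ellipse centre: dark pixels
g=cv2.cvtColor(t["color"],6)if 0 else cv2.cvtColor(t["color"],cv2.COLOR_RGB2GRAY)
go((.45,.1,.24,-57))
E
```

```text
[ 0.44845626 -0.35385619  0.081     ] [ 0.43470891 -0.36408996  0.081     ] 36.66467877573709
[ 0.39611081 -0.36845259  0.041     ] [[13.99202175 11.60414172]
 [10.53337787 13.38117331]]
at [0.2011 0.538  0.2412] A 69.5 j1,j6 [60.9 -8.6] tilt [-0.001  -0.0018] F [-0.6 -0.2 -0. ] w 0.0857 t 0.1
(0.45, 0.1, 0.24, -57) -> [-386.6 -323.1    1.8] spin 2.208 (A-180: -0.934 )
```

```bash
python3 - <<'E'
from h import *
t,s=load(0)
for d in (-.355,-.3655): print(d,proj(s,[[.431,d,.081],[.431,d,.049]]),proj(t,[[.431,d,.081],[.431,d,.049]]))
print(plane(t,(456,228.5),.049))
print("ptr tri",tri(t,(457.3,223),s,(365.75,121.5)))
g=cv2.cvtColor(s["color"],cv2.COLOR_RGB2GRAY)
for y in range(114,142): print(y,' '.join('%3d'%x for x in g[y,354:386]))
cv2.imwrite("pics/k.png",np.hstack([crop(t,436,208,40,40,9),crop(s,350,105,40,40,9)]))
E
```

```text
-0.355 [[369.31570558 122.15593355]
 [368.69162354 130.2322625 ]] [[455.99202175 226.60414172]
 [452.53337787 228.38117331]]
-0.3655 [[369.7988651  119.99705147]
 [369.16979695 128.07146068]] [[459.72169618 226.8251347 ]
 [456.17117216 228.59701213]]
[ 0.43125472 -0.3650096   0.049     ]
ptr tri [ 0.44236741 -0.35988108  0.07780566]
114 132 131 130 130 132 132 131 131 128 131 131 129 131 130 129 132 129 133 131 132 132 131 129 129 129 130 131 131 132 132 133 132
115 128 131 131 132 131 132 130 129 129 130 130 129 131 131 131 131 131 131 131 132 132 131 130 129 130 131 134 133 131 131 132 132
116 130 129 131 131 131 130 130 129 130 129 129 131 130 129 128 129 130 131 130 131 129 132 129 129 131 132 133 133 133 131 132 132
117 130 130 131 131 130 131 130 128 128 130 131 132 131 127 130 130 131 130 129 129 127 132 131 131 132 132 133 134 132 133 134 133
118 130 130 132 131 132 130 130 129 130 129 133 131 131 128 129 128 129 119 109 100  96 106 127 132 134 132 132 132 133 133 133 132
119 138 135 136 134 134 131 128 130 129 130 129 129 130 128 111 107  95  82  70  60  51  69 102 127 132 1
[... 2230 characters left out ...]
 143 146 163 145 145 139 108 127 135 134
137 147 150 148 149 148 146 149 161 157 148 146 147 146 148 147 145 146 146 149 171 154 145 143 143 146 143 142 136 105 127 134 132
138 148 148 148 149 146 146 147 152 148 147 145 146 150 183 157 145 145 144 148 170 164 149 145 143 144 144 145 141 113 127 133 131
139 148 146 147 147 148 147 148 147 146 147 146 144 151 172 153 145 145 145 147 151 155 148 145 144 144 143 144 142 116 128 132 130
140 148 148 148 150 148 148 150 148 147 148 146 148 145 145 146 146 147 145 145 148 147 146 146 145 144 145 145 140 115 129 131 133
141 146 147 148 148 150 149 150 150 150 149 148 149 148 148 147 148 148 147 146 148 147 146 147 147 147 147 144 137 126 131 134 132
```

View pics/k.png

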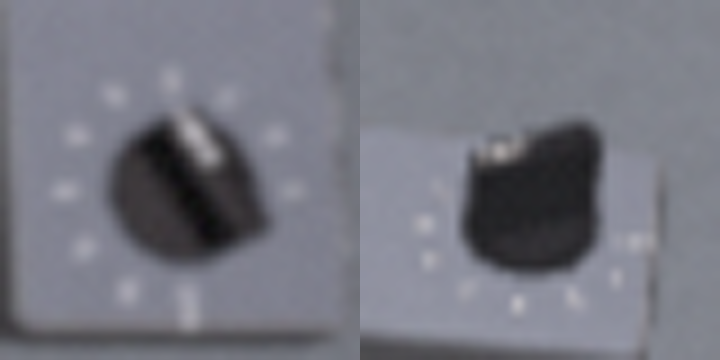

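```bash
python3 -m pendant '[[[0,-43,-36,0,0.18],[0,-86,-72,0,0.36],[0,-129,-108,0,0.54],[0,-172,-144,0,0.72],[0,-215,-180,0,0.9],[0,-258,-216,0,1.08],[0,-301,-252,0,1.26],[0,-344,-288,0,1.44],[0,-387,-323,0,1.62],[0,-387,-323,0,1.8],[0,-387,-323,0,1.98],[0,-387,-323,0,2.14]]]' 60
```

```text
time: 1.6
ee_pos: [0.4504, 0.1001, 0.2417]
tcp_rot: [0.95, 0.313, -0.001, -0.0]
force: [-0.1, 0.1, 0.3]
gripper_width: 0.0853
grasp_force: 0.0
```

The enlarged knob shows the long tick at the bottom (437+20,242) and ticks numbered clockwise from it. The pointer is at the fifth tick, and the knob axis is at about (0.431,-0.366).

```bash
python3 - <<'E'
from h import *
t,s=load(0)
go((.431,-.366,.14,-57),(.431,-.366,.066,-57))
E
```

```text
at [0.4504 0.1001 0.2417] A -53.47 j1,j6 [ 1.8 55.2] tilt [-0.0013  0.    ] F [-0.1  0.1  0.3] w 0.0853 t 1.6
(0.431, -0.366, 0.14, -57) -> [-292.9  363.1  101.7] spin 0.062 (A-180: -3.08 )
(0.431, -0.366, 0.066, -57) -> [-292.9  363.1  175.7] spin 0.062 (A-180: -3.08 )
```

```bash
python3 -m pendant '[[[0,-37,45,0,0.06],[0,-73,91,0,0.06],[0,-110,136,0,0.06],[0,-146,182,20,0.06],[0,-183,227,40,0.06],[0,-220,272,60,0.06],[0,-256,318,80,0.06],[0,-293,363,100,0.06],[0,-293,363,102,0.06],[0,-293,363,102,0.06]]]' 60; python3 - <<'E'
from h import *
go((.431,-.366,.066,-57))
t,s=snap(1)
cv2.imwrite("pics/k1.png",np.hstack([crop(t,380,150,120,120,3),crop(s,310,80,120,120,3)]))
for n,c in(("top",t),("side",s)):
    for ce,a,m in blobs(clay(c),60,700): print(n,ce.round(1),a,plane(c,ce,.022).round(4))
E
```

```text
time: 2.85
ee_pos: [0.4337, -0.3649, 0.1394]
tcp_rot: [0.958, 0.287, -0.0, -0.001]
force: [0.8, -0.5, -0.2]
gripper_width: 0.0855
grasp_force: 0.0
at [ 0.4337 -0.3649  0.1394] A -56.59 j1,j6 [-48.8   7.7] tilt [-0.0013  0.0023] F [ 0.8 -0.5 -0.2] w 0.0855 t 2.85
(0.431, -0.366, 0.066, -57) -> [-2.9 -0.4 73.4] spin 0.007 (A-180: -3.134 )
top [231.  158.9] 200 [0.6115 0.314  0.022 ]
top [210.8 228.1] 270 [0.3936 0.3517 0.022 ]
top [256.3 228.3] 126 [0.401  0.2167 0.022 ]
side [346.1 296.2] 255 [0.4011 0.2172 0.022 ]
side [248.2 317. ] 423 [0.6117 0.3145 0.022 ]
side [338.6 350.7] 577 [0.394  0.3524 0.022 ]
```

View pics/k1.png

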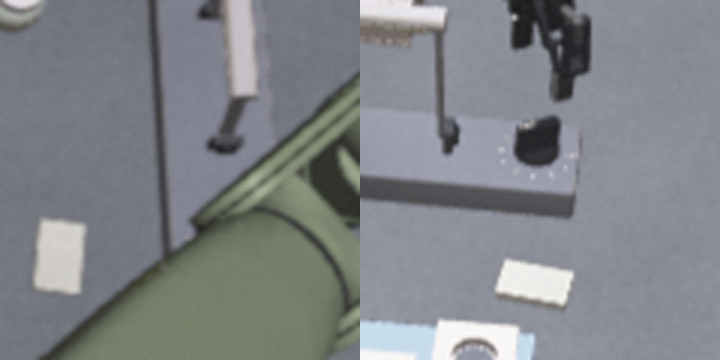

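Only the three clay weights appear with the arm clear of the field. The gripper is hovering above the knob.

```bash
python3 -m pendant '[[[0,-2,0,37,0.005],[0,-2,0,73,0.005],[0,-2,0,73,0.005],[0.9,-2,0,73,0.005],[0.9,-2,0,73,0.005],[0.9,-2,0,73,0.005],[0.9,-2,0,73,0.005],[0.9,-2,0,73,0.005],[0.9,-2,0,73,0.005]]]' 50; python3 -c "
from h import *
go((.431,-.366,.066,-57))"
```

```text
time: 4.08
ee_pos: [0.431, -0.3641, 0.068]
tcp_rot: [0.958, 0.285, -0.001, -0.004]
force: [-5.5, 7.8, 11.9]
gripper_width: 0.0131
grasp_force: 50.4
at [ 0.431  -0.3641  0.068 ] A -56.82 j1,j6 [-49.    7.8] tilt [-0.0044  0.0061] F [-5.5  7.8 11.9] w 0.0131 t 4.075
(0.431, -0.366, 0.066, -57) -> [-1.   1.7  2. ] spin 0.003 (A-180: -3.139 )
```

```bash
python3 -m pendant '[[[0.9,0,0,-2,-0.18],[0.9,0,0,-2,-0.36],[0.9,0,0,-2,-0.54],[0.9,0,0,-2,-0.72],[0.9,0,0,-2,-0.9],[0.9,0,0,-2,-1.08],[0.9,0,0,-2,-1.26],[0.9,0,0,-2,-1.44],[0.9,0,0,-2,-1.62],[0.9,0,0,-2,-1.8],[0.9,0,0,-2,-1.98]]]' 50; python3 -c "
from h import *
go((.431,-.366,.068,93));print(observe()['ft_torque'])"
```

```text
time: 5.45
ee_pos: [0.4334, -0.364, 0.0681]
tcp_rot: [0.285, 0.959, 0.003, -0.0]
force: [5.5, 5.1, -4.5]
gripper_width: 0.0125
grasp_force: 53.9
at [ 0.4334 -0.364   0.0681] A 56.91 j1,j6 [ -48.9 -106. ] tilt [0.0014 0.0052] F [ 5.5  5.1 -4.5] w 0.0125 t 5.45
(0.431, -0.366, 0.068, 93) -> [ 0.9 -3.   0.1] spin -0.63 (A-180: 2.512 )
[ 0.78352494 -0.87281023  0.11166779]
```

```bash
python3 -m pendant '[[[0.9,0,-1,0,-0.18],[0.9,0,-1,0,-0.36],[0.9,0,-1,0,-0.54],[0.9,0,-1,0,-0.66],[0.9,0,-1,0,-0.72],[0.9,0,-1,0,-0.72],[0.9,0,-1,0,-0.72],[0.9,0,-1,0,-0.72]]]' 50; python3 -c "
from h import *
go((.431,-.366,.068,93));print(observe()['ft_torque'])"
```

```text
time: 6.45
ee_pos: [0.4336, -0.3632, 0.0682]
tcp_rot: [-0.065, 0.998, 0.005, 0.002]
force: [7.1, 8.8, -1.5]
gripper_width: 0.0133
grasp_force: 75.5
at [ 0.4336 -0.3632  0.0682] A 97.4 j1,j6 [ -49.  -146.7] tilt [0.0036 0.0097] F [ 7.1  8.8 -1.5] w 0.0133 t 6.45
(0.431, -0.366, 0.068, 93) -> [ 2.9 -2.5  0.2] spin 0.077 (A-180: -3.065 )
[ 1.4322844  -1.06742095 -1.92796293]
```

```bash
python3 -m pendant '[[[0.9,1,-1,0,0.18],[0.9,1,-1,0,0.36],[0.9,1,-1,0,0.54],[0.9,1,-1,0,0.72],[0.9,1,-1,0,0.9],[0.9,1,-1,0,1.08],[0.9,1,-1,0,1.26],[0.9,1,-1,0,1.44],[0.9,1,-1,0,1.62],[0.9,1,-1,0,1.8],[0.9,1,-1,0,1.98]]]' 50; python3 -c "
from h import *
go((.431,-.366,.068,-57.5));print(observe()['ft_torque'])"
```

```text
time: 7.82
ee_pos: [0.4316, -0.3648, 0.0681]
tcp_rot: [0.798, 0.602, 0.002, -0.003]
force: [3.9, 8.6, -1.3]
gripper_width: 0.0134
grasp_force: 54.4
at [ 0.4316 -0.3648  0.0681] A -15.94 j1,j6 [-49.1 -33.3] tilt [-0.      0.0076] F [ 3.9  8.6 -1.3] w 0.0134 t 7.825
(0.431, -0.366, 0.068, -57.5) -> [-1.3 -0.3  0.1] spin 0.725 (A-180: -2.416 )
[ 1.14519856 -0.52913568 -0.0949595 ]
```

```bash
python3 -m pendant '[[[0.9,0,0,0,0.18],[0.9,0,0,0,0.36],[0.9,0,0,0,0.54],[0.9,0,0,0,0.7],[0.9,0,0,0,0.72],[0.9,0,0,0,0.72],[0.9,0,0,0,0.72],[0,0,0,0,0.72],[0,0,0,0,0.72],[0,0,0,0,0.72],[0,0,0,-30,0.72],[0,0,0,-90,0.72]]]' 50; python3 - <<'E'
from h import *
go((.431,-.366,.068,-57.5))
t,s=snap(2);t0,s0=load(0)
cv2.imwrite("pics/k2.png",np.hstack([crop(s0,345,105,45,45,8),crop(s,345,105,45,45,8)]))
E
```

```text
time: 9.32
ee_pos: [0.4294, -0.3672, 0.1573]
tcp_rot: [0.958, 0.285, -0.002, -0.003]
force: [1.5, -1.3, 0.1]
gripper_width: 0.0854
grasp_force: 0.0
at [ 0.4294 -0.3672  0.1573] A -56.87 j1,j6 [-49.3   7.6] tilt [-0.0048  0.0054] F [ 1.5 -1.3  0.1] w 0.0854 t 9.325
(0.431, -0.366, 0.068, -57.5) -> [ 2.1  0.5 89.2] spin 0.011 (A-180: -3.131 )
```

View pics/k2.png

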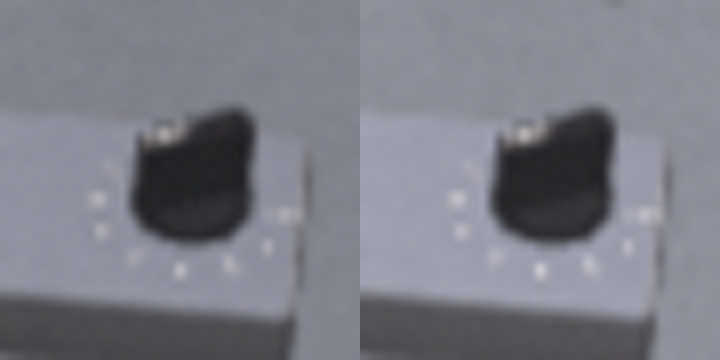

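The before and after crops of the knob look the same, with the pointer back at the fifth tick after being pressed on the stop. Next is the lamp frame.

```bash
python3 -c "
from h import *
go((.5905,-.3225,.31,-87),(.5905,-.3225,.2125,-87))"
```

```text
at [ 0.4349 -0.3734  0.1674] A -56.85 j1,j6 [-49.3   7.6] tilt [ 0.0104 -0.0122] F [ 0.7 -0.8 -0.3] w 0.0856 t 9.425
(0.5905, -0.3225, 0.31, -87) -> [ 158.4   44.7 -141.6] spin 0.526 (A-180: -2.615 )
(0.5905, -0.3225, 0.2125, -87) -> [158.2  43.2 -44.1] spin 0.526 (A-180: -2.615 )
```

```bash
python3 -m pendant '[[[0,0,0,-60,0.18],[0,0,0,-120,0.36],[0,0,0,-150,0.525],[0,40,11,-150,0.525],[0,80,22,-150,0.525],[0,120,33,-150,0.525],[0,158,44,-150,0.525],[0,158,44,-150,0.525],[0,158,44,-150,0.525]]]' 40;python3 -c "
from h import *
go((.5905,-.3225,.31,-87),(.5905,-.3225,.2125,-87))
t,s=load(0);
print('hinge?',proj(t,[[.591,-.359,.055]]),proj(s,[[.591,-.359,.055]]))"
```

```text
time: 10.55
ee_pos: [0.587, -0.3195, 0.3089]
tcp_rot: [1.0, 0.027, -0.001, 0.0]
force: [-1.2, 0.2, 0.1]
gripper_width: 0.0858
grasp_force: 0.0
at [ 0.587  -0.3195  0.3089] A -86.93 j1,j6 [-35.9  51. ] tilt [-0.001  -0.0001] F [-1.2  0.2  0.1] w 0.0858 t 10.55
(0.5905, -0.3225, 0.31, -87) -> [ 3.3  3.2 -1.1] spin 0.001 (A-180: -3.14 )
(0.5905, -0.3225, 0.2125, -87) -> [ 3.4  3.2 96.4] spin 0.001 (A-180: -3.14 )
hinge? [[453.83858856 174.84602636]] [[318.54975927 121.64440513]]
```

```bash
python3 -m pendant '[[[0,3,3,48,0],[0,3,3,96,0],[0,3,3,96,0],[0.8,3,3,96,0],[0.8,3,3,96,0],[0.8,3,3,96,0],[0.8,3,3,96,0],[0.8,3,3,96,0],[0.8,3,3,96,0]]]' 30;python3 -c "
from h import *
go((.5905,-.3225,.2125,-87));s=observe();print(s['grasp_force'])
h=np.array([.591,-.359,.055])
for a in (12.4,18,24,30,35,36): go((.5905,-.359+.17*np.sin(np.radians(a)),.055+.17*np.cos(np.radians(a))-.008,-87))" | grep -v '^at.*F' ; python3 -c "
from h import *
go()"
```

```text
time: 11.68
ee_pos: [0.5916, -0.3211, 0.2158]
tcp_rot: [1.0, 0.027, 0.001, -0.0]
force: [-1.2, 3.5, 5.5]
gripper_width: 0.0228
grasp_force: 29.4
(0.5905, -0.3225, 0.2125, -87) -> [-1.2  1.3  3.3] spin 0.002 (A-180: -3.139 )
29.357424080371857
(0.5905, np.float64(-0.32249499438159923), np.float64(0.21303428731680854), -87) -> [-1.2  1.3  2.7] spin 0.002 (A-180: -3.139 )
(0.5905, np.float64(-0.30646711095625895), np.float64(0.2086796077701761), -87) -> [ -0.3 -14.7   7.1] spin 0.002 (A-180: -3.139 )
(0.5905, np.float64(-0.28985477067711396), np.float64(0.20230272779924213), -87) -> [  0.6 -31.3  13.5] spin 0.002 (A-180: -3.139 )
(0.5905, np.float64(-0.274), np.float64(0.19422431864335457), -87) -> [  1.4 -47.1  21.6] spin 0.002 (A-180: -3.139 )
(0.5905, np.float64(-0.26149200582032217), np.float64(0.1862558475291286), -87) -> [  2.1 -59.6  29.5] spin 0.002 (A-180: -3.139 )
(0.5905, np.float64(-0.2590765071102795), np.float64(0.18453288904374107), -87) -> [  2.2 -62.   31.3] spin 0.002 (A-180: -3.139 )
at [ 0.5916 -0.3211  0.2158] A -86.87 j1,j6 [-35.9  51. ] tilt [0.0024 0.0003] F [-1.2  3.5  5.5] w 0.0228 t 11.675
```

```bash
python3 -m pendant '[[[0.8,0,-8,2,0],[0.8,0,-16,5,0],[0.8,0,-24,8,0],[0.8,0,-32,11,0],[0.8,0,-40,15,0],[0.8,0,-48,19,0],[0.8,0,-55,23,0],[0.8,0,-61,27,0],[0.8,0,-61,27,0],[0.8,0,-61,27,0],[0.8,0,-61,27,0]]]' 30; python3 -c "
from h import *
go((.5905,-.2615,.1863,-87))
t,s=snap(3)
print('exp tube ends side',proj(s,[[.5905+d,-.2615+d*.05,.1943] for d in(-.068,.068)]))
g=cv2.cvtColor(s['color'],cv2.COLOR_RGB2HSV);w=(g[...,1]<30)&(g[...,2]>170)
for ce,a,m in blobs(w[60:135,280:350],40,900): print(ce+[280,60],a,np.argwhere(m).min(0)[::-1]+[280,60],np.argwhere(m).max(0)[::-1]+[280,60])
cv2.imwrite('pics/l3.png',crop(s,270,60,130,100,5))"
```

```text
time: 13.05
ee_pos: [0.5884, -0.2626, 0.188]
tcp_rot: [1.0, 0.027, 0.001, 0.002]
force: [-0.0, -4.7, 5.8]
gripper_width: 0.0229
grasp_force: 32.9
at [ 0.5884 -0.2626  0.188 ] A -86.93 j1,j6 [-31.7  55.2] tilt [ 0.003  -0.0031] F [-0.  -4.7  5.8] w 0.0229 t 13.05
(0.5905, -0.2615, 0.1863, -87) -> [ 2.2 -1.   1.7] spin 0.001 (A-180: -3.14 )
exp tube ends side [[334.53047253 106.66384877]
 [286.56015209 102.48118497]]
[287.10843373  63.87951807] 83 [280  61] [294  67]
[325.94117647  74.08823529] 102 [318  60] [334  84]
[290.09803922  77.66666667] 102 [280  75] [302  81]
[294.58888889 100.1       ] 90 [287  97] [302 103]
[324.91791045 102.82835821] 134 [315  99] [335 106]
[285.79365079 119.26984127] 126 [280 114] [293 128]
[326.20840951 125.16636197] 547 [300 116] [349 134]
```

View pics/l3.png

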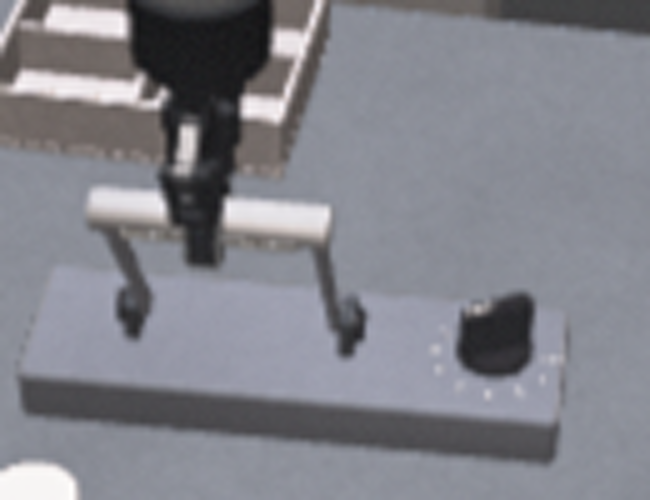

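The frame is leaning over, with the tube now running from about (288,101) to (336,104). I'll release it and measure the lean.

```bash
python3 -m pendant '[[[0,0,0,0,0],[0,0,0,0,0],[0,0,0,0,0],[0,0,0,-40,0],[0,0,0,-90,0],[0,0,-62,-90,0],[0,0,-124,-90,0],[0,0,-186,-90,0],[0,0,-240,-90,0],[0,0,-240,-90,0],[0,0,-240,-90,0]]]' 30; python3 - <<'E'
from h import *
go()
t,s=snap(4);t0,s0=load(0)
def tube(c,box,bright):
    x0,y0,x1,y1=box;h=cv2.cvtColor(c["color"],cv2.COLOR_RGB2HSV)[y0:y1,x0:x1];m=((h[...,1]<40)&(h[...,2]>bright))
    b=max(blobs(m,30,2000),key=lambda r:r[1]);ct=cv2.findContours(b[2].astype(np.uint8),0,1)[0][0]
    r=cv2.minAreaRect(ct);return np.array(r[0])+[x0,y0],r[1],b[1],b[0]+[x0,y0]
for a,b,tb,sb in((t0,s0,(445,125,472,190),(285,76,345,92)),(t,s,(430,125,475,190),(280,92,345,112))):
    p,q=tube(a,tb,165),tube(b,sb,165);print(p,q);X=tri(a,p[3],b,q[3]);print(X,"lean",np.degrees(np.arctan2(X[1]+.359,X[2]-.055)),"r",np.hypot(X[1]+.359,X[2]-.055))
cv2.imwrite("pics/l4.png",np.hstack([crop(t,420,120,65,130,4),crop(s,265,70,130,130,4)]))
E
```

```text
time: 14.52
ee_pos: [0.5744, -0.0213, 0.276]
tcp_rot: [1.0, 0.027, -0.0, 0.0]
force: [-0.2, -0.6, 0.0]
gripper_width: 0.0855
grasp_force: 0.0
at [ 0.5744 -0.0213  0.276 ] A -86.87 j1,j6 [-10.7  76.1] tilt [-0.0005 -0.0003] F [-0.2 -0.6  0. ] w 0.0855 t 14.525
(array([459.75126743, 156.01776886]), (48.447994232177734, 8.05091667175293), np.int32(374), array([459.68983957, 156.26203209])) (array([311.5,  81.5]), (11.0, 53.0), np.int32(369), array([311.90785908,  81.53387534]))
[ 0.59464708 -0.32158922  0.22707844] lean 12.265542884333062 r 0.1760981471561635
(array([435.64253378, 158.99321365]), (48.278629302978516, 7.467728614807129), np.int32(350), array([435.64571429, 159.75142857])) (array([320.08965302, 102.42413902]), (30.145509719848633, 6.31145715713501), np.int32(189), array([320.3968254 , 102.47619048]))
[ 0.57117359 -0.26326742  0.20749921] lean 32.118870507183125 r 0.1800575931427884
```

View pics/l4.png

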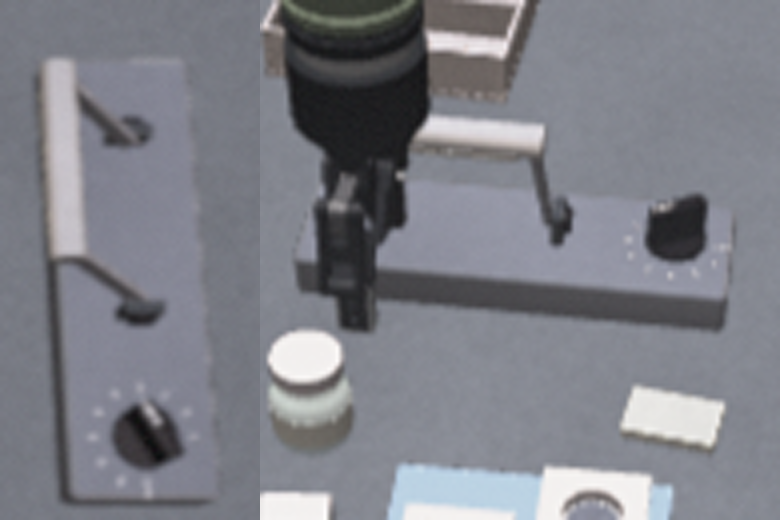

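The lamp leans with its tube at top-view pixels (435,159), and the gripper hides part of it in the side view, so I'll re-check the lean later. Next I'll cross-check the nests in the top view.

```bash
python3 - <<'E'
from h import *
t,s=load(0)
h=cv2.cvtColor(t["color"],cv2.COLOR_RGB2HSV)
print("sheet",h[180,290],h[170,330],"block",h[180,304],h[209,350])
for S in(12,16,20):
    w=((h[...,1]<S)&(h[...,2]>130)).astype(np.uint8);z=np.zeros_like(w);z[165:245,280:385]=w[165:245,280:385]
    for ct in cv2.findContours(z,cv2.RETR_EXTERNAL,cv2.CHAIN_APPROX_NONE)[0]:
        if cv2.contourArea(ct)<250: continue
        m=cv2.moments(ct);ce=(m["m10"]/m["m00"],m["m01"]/m["m00"]);r=cv2.minAreaRect(np.array([plane(t,u,.02)[:2] for u in ct[:,0]],np.float32))
        print(S,np.round(ce,1),m["m00"],plane(t,ce,.013).round(4),np.round(r[1],3),round(r[2],1))
# pocket centroid (dark) both views, floor area
for n,c,(x0,y0,x1,y1) in(("t",t,(285,175,378,235)),("s",s,(290,185,362,270))):
    hh=cv2.cvtColor(c["color"],cv2.COLOR_RGB2HSV);g=np.zeros((400,640),bool);g[y0:y1,x0:x1]=(hh[...,2]<150)[y0:y1,x0:x1]
    for ce,a,m in blobs(g,60,700): print(n,"pocket",ce.round(1),a,plane(c,ce,.014).round(4))
E
```

```text
sheet [100  28 225] [115  22 128] block [135   5 224] [135   5 223]
12 [330.6 219.5] 630.0 [ 0.4423 -0.002   0.013 ] [0.076 0.077] 3.4
12 [299.6 220. ] 640.0 [0.4354 0.0907 0.013 ] [0.079 0.081] 3.5
12 [361.7 218.7] 624.0 [ 0.4503 -0.0948  0.013 ] [0.076 0.078] 3.4
12 [314.6 190.1] 587.0 [0.5303 0.0515 0.013 ] [0.075 0.076] 3.4
12 [345.1 189.1] 579.5 [ 0.5387 -0.0411  0.013 ] [0.078 0.075] 3.4
16 [361.6 218.6] 639.0 [ 0.4506 -0.0945  0.013 ] [0.079 0.079] 5.1
16 [313.7 221.4] 1564.0 [0.4337 0.0481 0.013 ] [0.099 0.181] 5.0
16 [345.1 189.4] 600.0 [ 0.538  -0.0412  0.013 ] [0.078 0.078] 3.4
16 [314.6 189.9] 604.0 [0.5309 0.0515 0.013 ] [0.078 0.076] 3.4
20 [328.1 221.5] 2637.0 [0.4357 0.0051 0.013 ] [0.109 0.278] 3.5
20 [314.7 189.7] 632.5 [0.5315 0.0511 0.013 ] [0.078 0.082] 3.4
20 [345.2 189.4] 616.0 [ 0.538  -0.0415  0.013 ] [0.081 0.078] 5.7
t pocket [376.6 191. ] 66 [ 0.5385 -0.1369  0.014 ]
t pocket [314.4 189.6] 208 [0.5314 0.0519 0.014 ]
t pocket [344.9 188.9] 170 [ 0.5393 -0.0406  0.014 ]
t pocket [299.9 219.9] 193 [0.4355 0.0899 0.014 ]
t pocket [331.  218.9] 157 [ 0.444  -0.0031  0.014 ]
t pocket [361.2 218.9] 98 [ 0.4496 -0.0932  0.014 ]
s pocket [292.7 199.2] 208 [ 0.6024 -0.0618  0.014 ]
s pocket [337.1 185.7] 113 [ 0.4895 -0.1368  0.014 ]
s pocket [315.6 205. ] 67 [ 0.5345 -0.053   0.014 ]
s pocket [346.6 209.9] 94 [ 0.4469 -0.0522  0.014 ]
s pocket [311.4 219.9] 101 [0.5342 0.001  0.014 ]
s pocket [345.4 222. ] 130 [ 0.4426 -0.0096  0.014 ]
s pocket [343.  236.6] 107 [0.4404 0.0398 0.014 ]
s pocket [306.4 247.5] 111 [0.5268 0.0928 0.014 ]
s pocket [339.4 265.9] 108 [0.4331 0.1316 0.014 ]
```

Top-view block centres (z=13 mm), top-view pockets (z=14 mm) and side-view rectangles (z=20 mm) agree to about 2 mm. The nests are big (0.5313,0.0518), square (0.5387,-0.0405) and small (0.4500,-0.0938), turned 4.4°.

```bash
python3 -c "
from h import *
go((.6115,.314,.12,3.5),(.6115,.314,.026,3.5))"
```

```text
at [ 0.5746 -0.0225  0.2761] A -87.0 j1,j6 [-10.9  76.1] tilt [-0.0004 -0.0002] F [-0.3 -0.2  0.5] w 0.0854 t 14.625
(0.6115, 0.314, 0.12, 3.5) -> [  54.5 -334.2  156. ] spin -1.58 (A-180: 1.562 )
(0.6115, 0.314, 0.026, 3.5) -> [  54.6 -334.2  250. ] spin -1.58 (A-180: 1.562 )
```

```bash
python3 -m pendant '[[[0,9,-56,0,-0.18],[0,18,-111,20,-0.36],[0,27,-167,40,-0.54],[0,36,-223,60,-0.72],[0,45,-278,80,-0.9],[0,54,-334,100,-1.08],[0,54,-334,120,-1.26],[0,54,-334,140,-1.44],[0,54,-334,156,-1.58],[0,54,-334,156,-1.58],[0,54,-334,156,-1.58]]]' 40;python3 - <<'E'
from h import *
go((.6115,.314,.026,3.5))
t,s=snap(5)
for n,c in(("top",t),("side",s)):
    for ce,a,m in blobs(clay(c),60,700): print(n,ce.round(1),a,plane(c,ce,.022).round(4))
h=cv2.cvtColor(s["color"],cv2.COLOR_RGB2HSV)[92:112,280:345];m=(h[...,1]<40)&(h[...,2]>165)
for b in blobs(m,100,1000):
  q=b[0]+[280,92];print(q,b[1])
  # ray-circle: y,z on ray at x~.59
  for u,c in((q,s),((435.64,159.4),t)):
    o,d=ray(c,u)
    z=np.linspace(.15,.24,9001);P=o+d*((z-o[2])/d[2])[:,None];r=np.hypot(P[:,1]+.359,P[:,2]-.055);i=np.argmin(abs(r-.172));print(P[i],"lean",np.degrees(np.arctan2(P[i,1]+.359,P[i,2]-.055)))
E
```

```text
time: 16.0
ee_pos: [0.6116, 0.3142, 0.1209]
tcp_rot: [0.686, 0.728, 0.0, 0.0]
force: [0.6, -1.1, -0.1]
gripper_width: 0.0854
grasp_force: 0.0
at [0.6116 0.3142 0.1209] A 3.41 j1,j6 [20.  16.6] tilt [0.0009 0.0003] F [ 0.6 -1.1 -0.1] w 0.0854 t 16.0
(0.6115, 0.314, 0.026, 3.5) -> [-0.2 -0.2 94.9] spin -0.002 (A-180: 3.14 )
top [256.1 228.4] 132 [0.4007 0.2174 0.022 ]
side [346.1 296.2] 253 [0.4013 0.2172 0.022 ]
side [248.2 317. ] 425 [0.6118 0.3144 0.022 ]
side [338.6 350.7] 578 [0.394  0.3525 0.022 ]
[311.58841463 101.57621951] 328
[ 0.58823544 -0.26732596  0.20054   ] lean 32.206374077125716
[ 0.5864392  -0.26640299  0.19995   ] lean 32.57126820736825
```

```bash
python3 -m pendant '[[[0,0,0,45,0],[0,0,0,94,0],[0,0,0,94,0],[0.7,0,0,94,0],[0.7,0,0,94,0],[0.7,0,0,94,0],[0.7,0,0,94,0],[0.7,0,0,94,0],[0.7,0,0,30,0],[0.7,0,0,-10,0],[0.7,0,0,-10,0]]]' 60;python3 -c "
from h import *
go((.5387,-.0405,.11,4.4),(.5387,-.0405,.035,4.4));print(observe()['grasp_force'])"
```

```text
time: 17.48
ee_pos: [0.6143, 0.3165, 0.1372]
tcp_rot: [0.684, 0.729, 0.005, 0.003]
force: [0.5, 0.7, -1.1]
gripper_width: 0.0407
grasp_force: 61.5
at [0.6143 0.3165 0.1372] A 3.61 j1,j6 [20.1 16.5] tilt [0.0115 0.0043] F [ 0.5  0.7 -1.1] w 0.0407 t 17.475
(0.5387, -0.0405, 0.11, 4.4) -> [-351.6  -98.3   24.8] spin -0.014 (A-180: 3.128 )
(0.5387, -0.0405, 0.035, 4.4) -> [-351.9  -99.1   99.8] spin -0.014 (A-180: 3.128 )
61.53137683868408
```

```bash
python3 -m pendant '[[[0.7,-30,-8,0,0],[0.7,-80,-22,0,0],[0.7,-130,-35,0,-0.01],[0.7,-180,-49,0,-0.015],[0.7,-230,-62,0,-0.015],[0.7,-280,-76,0,-0.015],[0.7,-325,-88,0,-0.015],[0.7,-350,-95,0,-0.015],[0.7,-350,-95,20,-0.015],[0.7,-350,-95,20,-0.015],[0.7,-350,-95,20,-0.015]]]' 60;python3 -c "
from h import *
go((.5387,-.0405,.035,4.4));print(observe()['grasp_force'])"
```

```text
time: 18.85
ee_pos: [0.5373, -0.0399, 0.11]
tcp_rot: [0.679, 0.734, -0.0, -0.0]
force: [-0.2, -0.8, -0.3]
gripper_width: 0.041
grasp_force: 61.5
at [ 0.5373 -0.0399  0.11  ] A 4.5 j1,j6 [-13.5 -18. ] tilt [-0.001   0.0003] F [-0.2 -0.8 -0.3] w 0.041 t 18.85
(0.5387, -0.0405, 0.035, 4.4) -> [-0.7  1.4 75. ] spin 0.002 (A-180: -3.14 )
61.46359205245972
```

```bash
cat >> h.py <<'E'
def held(i,z,lo=60,hi=1500,near=None):
    t,s=snap(i);go()
    for n,c in(("top",t),("side",s)):
        for ce,a,m in blobs(clay(c),lo,hi):
            p=plane(c,ce,z)
            if np.hypot(*(p-observe()["ee_pos"])[:2])<.06: print(n,ce.round(1),a,"held at",p.round(4))
            else: print("  ",n,ce.round(1),a,plane(c,ce,.022).round(4))
E
python3 -c "
from h import *
held(6,.1055)"
```

```text
at [ 0.5381 -0.0399  0.1107] A 4.52 j1,j6 [-13.4 -18. ] tilt [ 0.0008 -0.0002] F [ 0.3  0.3 -1.4] w 0.0411 t 18.95
   top [ 37.4 170.5] 756 [0.539  0.9032 0.022 ]
   top [210.8 228.1] 269 [0.3936 0.3517 0.022 ]
   top [256.3 228.3] 126 [0.401  0.2167 0.022 ]
   side [497.2  61.3] 63 [ 0.021  -0.8662  0.022 ]
side [311.7 182. ] 181 held at [ 0.5427 -0.0526  0.1055]
   side [346.2 296.2] 254 [0.4011 0.2171 0.022 ]
   side [338.6 350.7] 578 [0.394  0.3525 0.022 ]
```

```bash
python3 -m pendant '[[[0.7,0,1,30,0],[0.7,0,1,58,0],[0.7,0,1,64,0],[0.7,0,1,68,0],[0.7,0,1,72,0],[0.7,0,1,75,0],[0.7,0,1,75,0]]]' 60;python3 -c "
from h import *
go((.5387,-.0405,.035,4.4))"
```

```text
time: 19.82
ee_pos: [0.5395, -0.0398, 0.0406]
tcp_rot: [0.679, 0.734, 0.0, -0.0]
force: [-11.5, 4.7, 29.4]
gripper_width: 0.041
grasp_force: 65.6
at [ 0.5395 -0.0398  0.0406] A 4.5 j1,j6 [-13.4 -17.9] tilt [-0.0003  0.0007] F [-11.5   4.7  29.4] w 0.041 t 19.825
(0.5387, -0.0405, 0.035, 4.4) -> [-0.7 -0.8  5.6] spin 0.002 (A-180: -3.14 )
```

```bash
python3 -m pendant '[[[0.7,0,0,-4,0],[0.7,0.5,-2,-4,0],[0.7,0.5,-2,-2,0],[0.7,0.5,-2,0,0],[0.7,0.5,-2,2,0],[0.7,0.5,-2,2,0]]]' 60;python3 -c "
from h import *
go((.5387,-.0405,.035,4.4))"
```

```text
time: 20.58
ee_pos: [0.5392, -0.0399, 0.0405]
tcp_rot: [0.679, 0.734, 0.001, 0.001]
force: [-13.9, 6.4, 44.1]
gripper_width: 0.041
grasp_force: 67.7
at [ 0.5392 -0.0399  0.0405] A 4.49 j1,j6 [-13.4 -17.9] tilt [ 0.0028 -0.0001] F [-13.9   6.4  44.1] w 0.041 t 20.575
(0.5387, -0.0405, 0.035, 4.4) -> [-0.6 -0.5  5.5] spin 0.002 (A-180: -3.14 )
```

```bash
python3 -c "
from h import *
t,s=snap(7)
cv2.imwrite('pics/s7.png',np.hstack([crop(t,290,160,80,80,5),crop(s,275,165,80,80,5)]))"
```

```text
(no output)
```

View pics/s7.png

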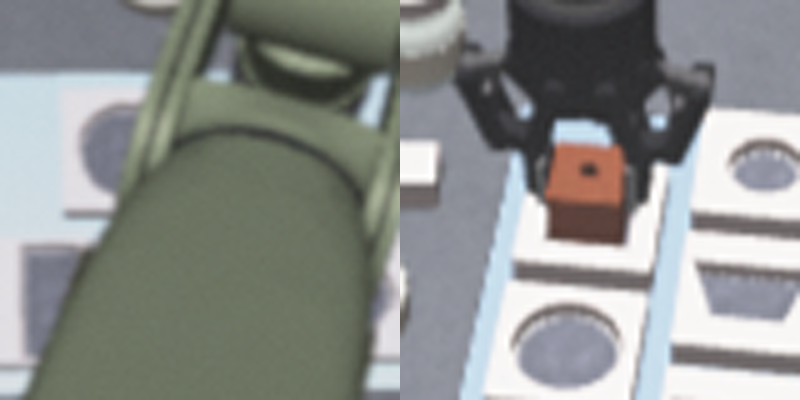

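The side crop shows the square at its nest with its front face visible from about row 204 to row 213. I need to check whether it is on the rim or in the pocket.

```bash
python3 -c "
from h import *
t,s=load(7)
for z in(.02,.052,.058,.064): 
  P=proj(s,[[.5387+.021,-.0405+.021,z],[.5387-.021,-.0405+.021,z],[.5387,-.0405,z]]);print(z,(P-[275,165])*5+[400,0])
q=np.array([(590-400)/5+275,170/5+165]);print('hole',q,[plane(s,q,z).round(4) for z in (.052,.056,.064)])
"
```

```text
0.02 [[544.43594021 231.77561603]
 [619.54589582 243.23715446]
 [590.2851199  208.77312402]]
0.052 [[541.87377655 193.45697742]
 [618.39571235 204.95432013]
 [588.60212026 170.33880484]]
0.058 [[541.38256705 186.11065546]
 [618.17517994 197.61409506]
 [588.27951967 162.97164123]]
0.064 [[540.88785667 178.71197571]
 [617.95306828 190.22130607]
 [587.95463892 155.55240575]]
hole [313. 199.] [array([ 0.538 , -0.0409,  0.052 ]), array([ 0.5371, -0.0375,  0.056 ]), array([ 0.5354, -0.0306,  0.064 ])]
```

The top face and hole match z=52 mm at (0.538,-0.041), so it is seated. I'll release it.

```bash
python3 -m pendant '[[[0.7,0,1.5,-3,0],[0,0,1.5,-3,0],[0,0,1.5,-3,0],[0,0,1.5,-3,0],[0,0,1.5,-40,0],[0,0,1.5,-80,0],[0,0,1.5,-100,0],[0,0,1.5,-100,0]]]' 60;python3 -c "
from h import *
held(8,.03)
go((.3938,.352,.12,48),(.3938,.352,.026,48),(.4010,.217,.12,48),)
print([plane(c,ce,.03).round(4) for c in load(8) for ce,a,m in blobs(clay(c),100,900)])
"
```

```text
time: 21.68
ee_pos: [0.5397, -0.0403, 0.1348]
tcp_rot: [0.679, 0.734, 0.001, 0.002]
force: [0.5, 0.1, 0.2]
gripper_width: 0.0852
grasp_force: 0.0
at [ 0.5374 -0.0397  0.1321] A 4.46 j1,j6 [-13.4 -17.9] tilt [-0.0018  0.0003] F [-0.6 -0.1 -0.1] w 0.0852 t 21.775
   top [ 35.1 170.5] 682 [0.5384 0.91   0.022 ]
   top [210.7 228.1] 268 [0.3937 0.3518 0.022 ]
   top [256.3 228.3] 126 [0.4011 0.2167 0.022 ]
   side [500.7  60.8] 178 [ 0.0081 -0.8716  0.022 ]
side [312.3 199.9] 156 held at [ 0.5441 -0.0562  0.03  ]
   side [346.1 296.2] 255 [0.4011 0.2172 0.022 ]
   side [338.6 350.7] 578 [0.394  0.3525 0.022 ]
at [ 0.5374 -0.0397  0.1321] A 4.46 j1,j6 [-13.4 -17.9] tilt [-0.0018  0.0003] F [-0.6 -0.1 -0.1] w 0.0852 t 21.775
(0.3938, 0.352, 0.12, 48) -> [ 401.7 -112.7   12.5] spin -0.76 (A-180: 2.382 )
(0.3938, 0.352, 0.026, 48) -> [ 401.7 -112.5  106.5] spin -0.76 (A-180: 2.382 )
(0.401, 0.217, 0.12, 48) -> [ 266.6 -116.    12.4] spin -0.76 (A-180: 2.382 )
[array([0.5363, 0.9046, 0.03  ]), array([0.3925, 0.3499, 0.03  ]), array([0.3999, 0.2155, 0.03  ]), array([ 0.0107, -0.8582,  0.03  ]), array([ 0.5441, -0.0562,  0.03  ]), array([0.4005, 0.2218, 0.03  ]), array([0.3934, 0.3559, 0.03  ])]
```

```bash
python3 -m pendant '[[[0,57,-16,0,0],[0,115,-32,0,0],[0,172,-48,0,0],[0,229,-64,0,0],[0,287,-80,0,0],[0,344,-96,0,0],[0,402,-113,0,0],[0,402,-113,12,0],[0,402,-113,12,0],[0,402,-113,12,0]]]' 80;python3 -c "
from h import *
go((.3938,.352,.026,4.4))
held(9,.022)
"
```

```text
time: 23.02
ee_pos: [0.3943, 0.3506, 0.1203]
tcp_rot: [0.68, 0.733, -0.001, -0.0]
force: [0.0, 0.2, -0.4]
gripper_width: 0.0852
grasp_force: 0.0
at [0.3943 0.3506 0.1203] A 4.36 j1,j6 [32.3 27.9] tilt [-0.0017 -0.0015] F [ 0.   0.2 -0.4] w 0.0852 t 23.025
(0.3938, 0.352, 0.026, 4.4) -> [ 1.5 -0.2 94.3] spin -0.001 (A-180: 3.141 )
at [0.3949 0.3509 0.1212] A 4.33 j1,j6 [32.2 27.9] tilt [-0.0002 -0.0003] F [ 0.  -0.6  0.1] w 0.0857 t 23.125
   top [ 36.3 170.8] 717 [0.5377 0.9063 0.022 ]
   top [346.  187.3] 180 [ 0.5424 -0.0431  0.022 ]
top [215.4 226.5] 102 held at [0.3993 0.3386 0.022 ]
   top [256.3 228.3] 126 [0.401  0.2167 0.022 ]
   side [311. 199.] 119 [ 0.5502 -0.0656  0.022 ]
side [338.6 350.7] 578 held at [0.394  0.3525 0.022 ]
```

```bash
python3 -m pendant '[[[0,1.5,-0.5,45,0],[0,1.5,-0.5,94,0],[0,1.5,-0.5,94,0],[0.6,1.5,-0.5,94,0],[0.6,1.5,-0.5,94,0],[0.6,1.5,-0.5,94,0],[0.6,1.5,-0.5,94,0]]]' 80;python3 -c "
from h import *
go((.5313,.0518,.12,4.4),(.3938,.352,.026,4.4));print(observe()['grasp_force'])"
```

```text
time: 24.0
ee_pos: [0.3961, 0.3551, 0.0305]
tcp_rot: [0.679, 0.734, 0.003, 0.001]
force: [0.5, -1.0, 6.9]
gripper_width: 0.0516
grasp_force: 84.3
at [0.3961 0.3551 0.0305] A 4.47 j1,j6 [32.6 28.1] tilt [0.0055 0.0032] F [ 0.5 -1.   6.9] w 0.0516 t 24.0
(0.5313, 0.0518, 0.12, 4.4) -> [-312.7  111.7  -89.7] spin 0.001 (A-180: -3.14 )
(0.3938, 0.352, 0.026, 4.4) -> [-3.  -2.5  4.5] spin 0.001 (A-180: -3.14 )
84.33255549345631
```

```bash
python3 -m pendant '[[[0.6,0,0,-30,0],[0.6,0,0,-80,0],[0.6,0,0,-90,0],[0.6,-45,16,-90,0],[0.6,-95,33,-90,0],[0.6,-145,51,-90,0],[0.6,-195,69,-90,0],[0.6,-245,87,-90,0],[0.6,-290,103,-90,0],[0.6,-311,111,-90,0],[0.6,-311,111,-90,0],[0.6,-311,111,-90,0]]]' 80;python3 -c "
from h import *
go((.5313,.0518,.040,4.4));print(observe()['grasp_force'])
t,s=snap(10)
for c in(t,s):
  for ce,a,m in blobs(clay(c),60,900): print(ce,a,plane(c,ce,.111).round(4),plane(c,ce,.03))
g=cv2.cvtColor(s['color'],cv2.COLOR_RGB2HSV)
cv2.imwrite('pics/s10.png',crop(s,265,165,100,100,6))"
```

```text
time: 25.5
ee_pos: [0.5274, 0.0529, 0.1166]
tcp_rot: [0.679, 0.734, -0.0, -0.001]
force: [0.3, 0.1, -2.2]
gripper_width: 0.0512
grasp_force: 84.3
at [0.5274 0.0529 0.1166] A 4.48 j1,j6 [-3.6 -8.1] tilt [-0.0019  0.0006] F [ 0.3  0.1 -2.2] w 0.0512 t 25.5
(0.5313, 0.0518, 0.04, 4.4) -> [-1.5  3.9 76.6] spin 0.001 (A-180: -3.14 )
84.33125031631789
[ 37.17580872 170.59212377] 711 [0.5157 0.8434 0.111 ] [0.53654768 0.89822752 0.03      ]
[345.86111111 187.32777778] 180 [ 0.5191 -0.0376  0.111 ] [ 0.54014838 -0.04228661  0.03      ]
[256.2983871  228.35483871] 124 [0.3876 0.204  0.111 ] [0.39972195 0.21562895 0.03      ]
[513.265625  75.65625 ] 64 [-0.     -0.6416  0.111 ] [-0.02929534 -0.76944667  0.03      ]
[307.76 207.28] 300 [0.5318 0.0392 0.111 ] [ 0.55032097 -0.02757717  0.03      ]
[346.11328125 296.203125  ] 256 [0.3944 0.268  0.111 ] [0.40058583 0.2217767  0.03      ]
```

View pics/s10.png

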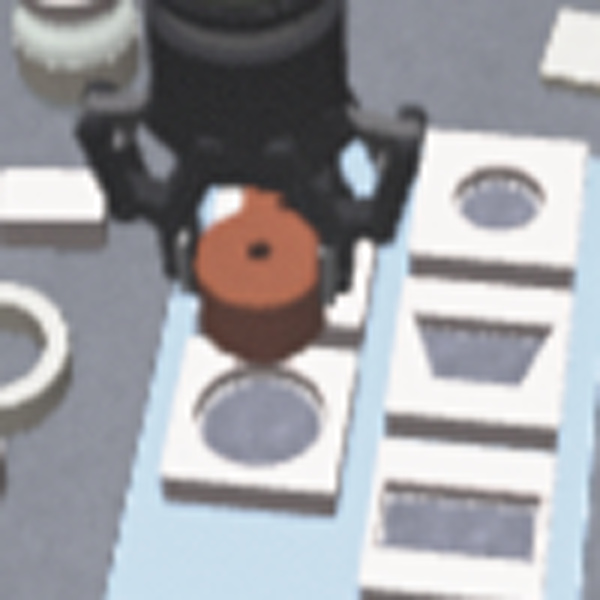

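The side crop shows the big round held, with its string hole at (308.3,206.7), just behind its pocket.

```bash
python3 -c "
from h import *
t,s=load(10)
p=plane(s,(308.3,206.7),.1301);print(p)
go((.5313,.0518,.0385,4.4))
print(p-observe()['ee_pos'])"
```

```text
[0.52661512 0.05284663 0.1301    ]
at [0.5275 0.0534 0.1168] A 4.55 j1,j6 [-3.6 -8.1] tilt [-0.0013  0.0004] F [-0.4  0.1 -1.9] w 0.0513 t 25.6
(0.5313, 0.0518, 0.0385, 4.4) -> [-1.9  3.8 78.3] spin 0.003 (A-180: -3.139 )
[-0.00089241 -0.00051603  0.01328709]
```

```bash
python3 -m pendant '[[[0.6,-1.5,4,30,0],[0.6,-1.5,4,58,0],[0.6,-1.5,4,66,0],[0.6,-1.5,4,72,0],[0.6,-1.5,4,77,0],[0.6,-1.5,4,77,0],[0.6,-1.5,4,77,0]]]' 80;python3 -c "
from h import *
go((.5313,.0518,.0385,4.4))
t,s=snap(11)
print(proj(s,[[.5313,.0518,.052],[.5313,.0518,.064]]))
g=cv2.cvtColor(s['color'],cv2.COLOR_RGB2GRAY)[215:240,295:322]
b=[x for x in blobs(clay(s),150,900)];print([(x[0],x[1]) for x in b])
for r in g[:16,5:22]: print(*r)
"
```

```text
time: 26.48
ee_pos: [0.5316, 0.053, 0.0416]
tcp_rot: [0.679, 0.734, 0.0, -0.002]
force: [-5.1, 6.1, 4.7]
gripper_width: 0.0515
grasp_force: 85.0
at [0.5316 0.053  0.0416] A 4.5 j1,j6 [-3.7 -8.3] tilt [-0.0021  0.0025] F [-5.1  6.1  4.7] w 0.0515 t 26.475
(0.5313, 0.0518, 0.0385, 4.4) -> [-1.2 -0.3  3.1] spin 0.002 (A-180: -3.14 )
[[307.70999513 225.82272234]
 [307.5368525  222.91636545]]
[(array([307.08627451, 226.53333333]), np.int32(255)), (array([346.11023622, 296.21653543]), np.int32(254))]
70 75 73 82 82 85 84 71 60 51 50 47 49 51 51 53 59
171 186 188 215 220 221 219 182 134 97 86 77 54 50 51 52 57
166 178 179 200 204 206 212 189 161 158 163 177 101 53 48 48 54
113 113 115 120 124 130 143 144 142 155 164 176 107 56 53 52 51
108 112 117 121 124 127 128 129 130 131 132 132 114 69 49 51 50
115 122 126 128 128 129 127 127 128 128 127 129 130 89 61 52 51
128 127 128 129 127 127 127 127 129 129 130 130 132 116 95 75 57
130 129 128 128 128 128 128 127 129 130 131 131 134 132 125 114 71
127 127 129 128 128 127 126 114 116 125 129 130 130 130 132 127 89
125 126 127 129 129 120 100 82 85 106 124 130 129 131 131 129 114
124 126 127 128 128 113 77 60 64 100 123 129 128 128 130 132 125
125 128 129 129 129 121 97 74 82 113 127 128 129 129 129 131 117
128 128 129 127 127 128 122 111 113 127 129 129 129 128 130 128 109
128 127 126 128 128 128 130 129 128 130 127 130 130 131 128 127 108
128 127 126 127 127 127 128 128 131 130 126 128 128 129 129 128 116
126 127 128 127 126 125 126 128 129 129 129 128 128 128 127 126 105
```

```bash
python3 -m pendant '[[[0.6,0,0,3,0],[0.6,0,0,5,0],[0.6,0,0,5,0]]]' 80;python3 -c "
from h import *
go((.5313,.0518,.0385,4.4))"
```

```text
time: 26.95
ee_pos: [0.5317, 0.0531, 0.0414]
tcp_rot: [0.679, 0.734, -0.0, -0.002]
force: [-19.8, 6.3, 38.5]
gripper_width: 0.0513
grasp_force: 88.8
at [0.5317 0.0531 0.0414] A 4.53 j1,j6 [-3.6 -8.2] tilt [-0.0036  0.0022] F [-19.8   6.3  38.5] w 0.0513 t 26.95
(0.5313, 0.0518, 0.0385, 4.4) -> [-1.3 -0.5  2.9] spin 0.002 (A-180: -3.139 )
```

```bash
python3 -m pendant '[[[0.6,0,0,-3,0],[0,0,0,-3,0],[0,0,0,-3,0],[0,0,0,-3,0],[0,0,0,-45,0],[0,0,0,-80,0],[0.3,0,0,-80,0],[0.3,0,0,-80,0]]]' 60;python3 - <<'E'
from h import *
t,s=snap(12)
for c in(t,s):
  for ce,a,m in blobs(clay(c),60,900): print(ce,a,plane(c,ce,.022).round(4),plane(c,ce,.03).round(4))
h=cv2.cvtColor(t["color"],cv2.COLOR_RGB2HSV)
for ce,a,m in blobs((h[...,1]>120)&(h[...,0]>20)&(h[...,0]<100)&(h[...,2]>90),60,300): print("decoy",ce.round(1),plane(t,ce,.022).round(3))
go((.401,.217,.12,4.4),(.401,.217,.026,4.4))
E
```

```text
time: 27.95
ee_pos: [0.5321, 0.0509, 0.1146]
tcp_rot: [0.679, 0.734, -0.0, -0.0]
force: [0.8, -0.5, -0.1]
gripper_width: 0.0599
grasp_force: 0.0
[ 38.25098039 170.50326797] 765 [0.5391 0.9004 0.022 ] [0.537 0.895 0.03 ]
[345.79120879 187.1978022 ] 182 [ 0.5426 -0.0425  0.022 ] [ 0.5405 -0.0421  0.03  ]
[256.37795276 228.32283465] 127 [0.401  0.2166 0.022 ] [0.3998 0.2154 0.03  ]
[514.4939759  73.8313253] 83 [-0.0371 -0.7946  0.022 ] [-0.0342 -0.7819  0.03  ]
[310.07142857 201.77380952] 84 [ 0.5504 -0.055   0.022 ] [ 0.5486 -0.0482  0.03  ]
[307.61660079 226.58498024] 253 [0.5374 0.0315 0.022 ] [0.5357 0.0376 0.03  ]
[346.14117647 296.20392157] 255 [0.4011 0.2172 0.022 ] [0.4005 0.2218 0.03  ]
decoy [257.  198.6] [0.491 0.223 0.022]
decoy [237.  264.6] [0.291 0.263 0.022]
at [0.5313 0.051  0.1136] A 4.46 j1,j6 [-3.8 -8.3] tilt [-0.0033  0.0001] F [-0.5 -0.1 -1.1] w 0.0597 t 28.05
(0.401, 0.217, 0.12, 4.4) -> [ 175.6 -117.    -5.9] spin 0.001 (A-180: -3.141 )
(0.401, 0.217, 0.026, 4.4) -> [ 175.5 -116.7   88.1] spin 0.001 (A-180: -3.141 )
```

For the small round weight the candidates are clay (256,228), turquoise (257,199) and (268,257), and yellow (237,265). Clay is the one meant, as the c1 crop already confirmed.

```bash
python3 -m pendant '[[[0.3,45,-30,0,0],[0.3,90,-60,0,0],[0.3,135,-90,0,0],[0.3,176,-117,0,0],[0.3,176,-117,0,0],[0.3,176,-117,45,0],[0.3,176,-117,87,0],[0.3,176,-117,87,0],[0.7,176,-117,87,0],[0.7,176,-117,87,0],[0.7,176,-117,87,0],[0.7,176,-117,87,0]]]' 80;python3 -c "
from h import *
go((.45,-.0938,.12,4.4));print(observe()['grasp_force'])"
```

```text
time: 29.55
ee_pos: [0.4039, 0.2178, 0.0298]
tcp_rot: [0.679, 0.734, 0.002, 0.001]
force: [0.0, -1.2, 6.3]
gripper_width: 0.0355
grasp_force: 80.6
at [0.4039 0.2178 0.0298] A 4.48 j1,j6 [17.5 13.1] tilt [0.0036 0.0008] F [ 0.  -1.2  6.3] w 0.0355 t 29.55
(0.45, -0.0938, 0.12, 4.4) -> [-314.2   22.   -90.2] spin 0.001 (A-180: -3.14 )
80.55940087273484
```

```bash
python3 -m pendant '[[[0.7,0,0,-30,0],[0.7,0,0,-70,0],[0.7,0,0,-85,0],[0.7,-45,3,-85,0],[0.7,-95,7,-85,0],[0.7,-145,10,-85,0],[0.7,-195,14,-85,0],[0.7,-245,17,-85,0],[0.7,-290,21,-85,0],[0.7,-314,23,-85,0],[0.7,-314,23,-85,0],[0.7,-314,23,-85,0]]]' 80;python3 - <<'E'
from h import *
go((.45,-.0938,.04,4.4));print(observe()['grasp_force'])
t,s=snap(13)
for c in(t,s):
  for ce,a,m in blobs(clay(c),50,900): print(ce,a,plane(c,ce,.03).round(4))
# string hole: darkest spot inside held blob's filled top face
z=observe()["ee_pos"][2]-.0298+.044
u=proj(s,[[*observe()["ee_pos"][:2],z]])[0];print("expect hole",u)
g=cv2.cvtColor(s["color"],cv2.COLOR_RGB2GRAY);x,y=u.round().astype(int)
for r in g[y-7:y+8,x-8:x+9]: print(*r)
E
```

```text
time: 31.05
ee_pos: [0.4487, -0.0929, 0.1125]
tcp_rot: [0.679, 0.734, -0.0, -0.001]
force: [1.0, 0.5, -1.1]
gripper_width: 0.0355
grasp_force: 80.2
at [ 0.4487 -0.0929  0.1125] A 4.47 j1,j6 [-22.6 -27. ] tilt [-0.0019  0.0013] F [ 1.   0.5 -1.1] w 0.0355 t 31.05
(0.45, -0.0938, 0.04, 4.4) -> [-1.1  1.4 72.5] spin 0.001 (A-180: -3.14 )
80.21230171412753
[ 36.07001321 170.75165125] 757 [0.5358 0.9015 0.03  ]
[315.12663755 187.98253275] 229 [0.5326 0.0499 0.03  ]
[344.72058824 186.42647059] 136 [ 0.5427 -0.0387  0.03  ]
[503.15238095  72.18095238] 105 [ 0.0049 -0.7849  0.03  ]
[349.07142857 172.57142857] 112 [ 0.4623 -0.1801  0.03  ]
[312.22641509 199.94968553] 159 [ 0.5442 -0.0559  0.03  ]
[307.57429719 226.53413655] 249 [0.5358 0.0375 0.03  ]
expect hole [349.51218272 170.57990927]
47 86 139 145 143 145 143 142 141 142 143 145 142 98 53 44 45
53 93 140 145 142 145 144 142 144 142 144 144 144 126 78 45 44
56 91 140 147 145 146 142 140 141 139 141 143 144 141 96 56 43
65 101 140 139 139 136 135 130 134 133 133 138 143 144 103 58 45
92 111 135 132 129 127 125 124 124 127 126 130 135 140 109 61 45
90 106 125 126 124 124 122 110 112 122 124 125 126 131 105 83 57
72 106 122 126 125 117 97 78 81 103 122 123 125 122 99 143 105
69 114 123 124 125 117 74 58 62 96 123 124 124 121 90 133 104
73 117 125 124 127 125 94 87 89 111 123 125 123 120 84 92 82
70 116 126 127 125 128 116 116 116 123 126 125 124 122 79 84 78
66 103 122 126 128 125 124 125 123 126 126 124 122 113 73 85 79
63 79 101 122 124 126 124 126 127 126 125 123 109 91 64 82 80
61 65 76 96 103 114 116 123 124 118 109 96 84 65 63 85 75
59 63 67 70 76 89 90 95 99 92 83 70 64 62 65 84 71
78 67 65 69 67 70 70 70 70 68 66 66 63 61 65 86 89
```

```bash
python3 -m pendant '[[[0.7,-1,1.5,30,0],[0.7,-1,1.5,52,0],[0.7,-1,1.5,60,0],[0.7,-1,1.5,66,0],[0.7,-1,1.5,72,0],[0.7,-1,1.5,75,0],[0.7,-1,1.5,75,0]]]' 80;python3 -c "
from h import *
go((.45,-.0938,.04,4.4))
t,s=snap(14);print(proj(s,[[.45,-.0938,.052],[.45,-.0938,.064]]))
cv2.imwrite('pics/s14.png',crop(s,300,165,100,75,7))"
```

```text
time: 32.02
ee_pos: [0.451, -0.0939, 0.0408]
tcp_rot: [0.679, 0.734, -0.0, -0.001]
force: [-9.2, 5.9, 21.2]
gripper_width: 0.0352
grasp_force: 82.9
at [ 0.451  -0.0939  0.0408] A 4.48 j1,j6 [-22.6 -27.1] tilt [-0.002   0.0017] F [-9.2  5.9 21.2] w 0.0352 t 32.025
(0.45, -0.0938, 0.04, 4.4) -> [ 0.2 -1.   0.8] spin 0.001 (A-180: -3.14 )
[[348.41204253 189.48592282]
 [348.53276222 186.51157663]]
```

View pics/s14.png

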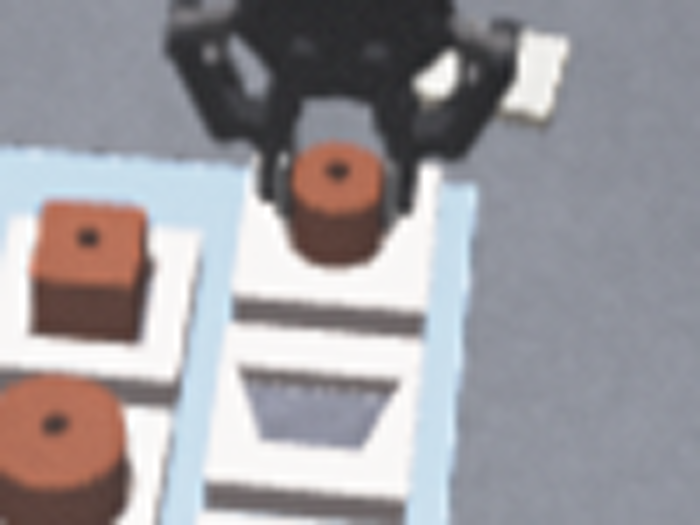

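All three weights sit in their pockets. The small round's hole is at (348.1,189.4), against (348.4,189.5) predicted when seated. I'll release, move clear and run the final check.

```bash
python3 -m pendant '[[[0.7,0,0,-2,0],[0,0,0,-2,0],[0,0,0,-2,0],[0,0,0,-2,0],[0,0,0,-45,0],[0,0,0,-100,0],[0,50,0,-150,0],[0,110,0,-160,0],[0,170,0,-160,0],[0,230,20,-160,0],[0,290,40,-160,0],[0,350,60,-160,0]]]' 60;python3 -m pendant '[[[0,60,15,0,0],[0,120,30,0,0],[0,180,45,0,0],[0,180,45,0,0],[0,180,45,0,0]]]'; python3 - <<'E'
from h import *
go()
t,s=snap(15)
N={"big":(.5313,.0518),"sq":(.5387,-.0405),"small":(.45,-.0938)}
for n,c in(("t",t),("s",s)):
  for ce,a,m in blobs(clay(c),50,900): print(n,ce.round(1),a,plane(c,ce,.03).round(4),plane(c,ce,.022).round(4))
  for k,v in N.items(): print(k,proj(c,[[*v,.052]]).round(1))
h=np.array([.591,-.359,.055])
for n,c,b in(("t",t,(425,128,450,188)),("s",s,(280,92,345,112))):
  x0,y0,x1,y1=b;g=cv2.cvtColor(c["color"],cv2.COLOR_RGB2GRAY)[y0:y1,x0:x1]
  if n=="t":
    for y in(15,25,35): print("row",y+y0,g[y])
  else:
    for x in(12,25,45): print("col",x+x0,g[:,x])
  for a in(31,35,39):
    A=np.radians(a);print(n,a,proj(c,[[.5905+d,-.359+.17*np.sin(A)+d*.05,.055+.17*np.cos(A)] for d in(-.068,0,.068)]).round(1).tolist())
cv2.imwrite("pics/f15.png",np.hstack([crop(t,285,120,190,130,2),crop(s,260,70,140,130,2)]))
E
```

```text
time: 33.62
ee_pos: [0.4832, 0.2564, 0.1985]
tcp_rot: [0.679, 0.734, 0.0, 0.001]
force: [1.4, -0.0, 0.8]
gripper_width: 0.0853
grasp_force: 0.0
time: 34.25
ee_pos: [0.5132, 0.4368, 0.1974]
tcp_rot: [0.679, 0.734, -0.001, 0.0]
force: [-0.7, -1.2, 0.4]
gripper_width: 0.0855
grasp_force: 0.0
at [0.5132 0.4368 0.1974] A 4.49 j1,j6 [33.1 28.6] tilt [-0.001  -0.0015] F [-0.7 -1.2  0.4] w 0.0855 t 34.25
t [ 36.2 170.3] 765 [0.5372 0.9013 0.03  ] [0.5393 0.9067 0.022 ]
t [315.2 188. ] 228 [0.5326 0.0498 0.03  ] [0.5346 0.0499 0.022 ]
t [346.  187.3] 180 [ 0.5403 -0.0427  0.03  ] [ 0.5424 -0.0431  0.022 ]
t [362.6 217.4] 114 [ 0.4513 -0.0957  0.03  ] [ 0.4529 -0.0965  0.022 ]
big [[314.5 186.5]]
sq [[345.7 185.9]]
small [[362.7 216.4]]
s [313.6 207.6] 107 [ 0.5344 -0.0297  0.03  ] [ 0.5361 -0.0363  0.022 ]
big [[307.7 225.8]]
sq [[312.7 199.1]]
small [[348.4 189.5]]
row 143 [113 115 112 102  95 119 151 173 186 187 186 185 180 154 110 103 124 134
 131 130 129 127 129 130 131]
row 153 [115 115 114 113 106 106 133 165 184 191 191 190 190 182 155 127 125 126
 125 122 106  79  62  61  67]
row 163 [112 114 117 113  98  88 114 154 179 188 193 192 193 190 176 148 130 128
 128 127 129 129 128 128 128]
t 31 [[439.0, 182.8], [437.6, 158.0], [436.2, 133.8]]
t 35 [[434.6, 183.2], [433.2, 158.5], [431.9, 134.4]]
t 39 [[430.3, 183.7], [429.0, 159.1], [427.7, 135.2]]
col 292 [138 148 148 148 150 183 222 232 231 222 198 165 127  96  83  83  86  96
 114 139]
col 305 [127 132 144 147 148 148 178 224 235 234 228 213 179 139 129 120 131 147
 149 149]
col 325 [119 135 146 141 142 150 147 153 199 230 234 234 230 218 181 136 129 127
 136 150]
s 31 [[335.2, 102.6], [311.1, 100.5], [287.3, 98.5]]
s 35 [[334.5, 106.7], [310.4, 104.6], [286.6, 102.5]]
s 39 [[333.9, 110.8], [309.7, 108.7], [285.9, 106.6]]
```

View pics/f15.png

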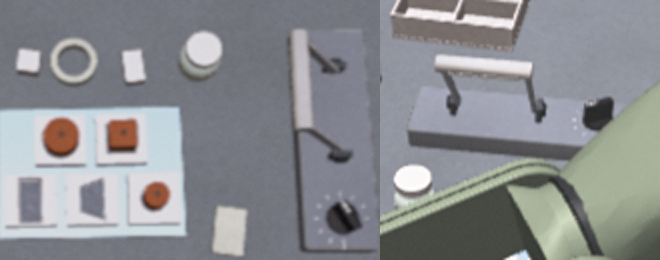

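The final view shows three weights in their nests at top-view pixels (315,188), (346,187) and (362,217), and the other two nests empty. The lean measures about 33–35°, the knob is at the fifth tick, and the robot is clear of everything.

```bash
python3 -c "
from workcell import sign_off
print(sign_off())"
```

```text
the job is handed in; nothing more can be done
None
```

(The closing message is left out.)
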